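# Load the stone cells into the light bench

### The arm

A 7-joint arm with a two-finger parallel gripper is mounted at the origin on the work surface. World frame = base frame: x ahead of the robot, y to its left, z up, the work surface at z = 0. Lengths are in mm, angles in rad, forces in N, time in s.
With the tool pointing down it reaches from about 400 to 875 mm from the base axis. Payload 4.4 kg.
Tool frame: the origin (TCP) lies on the mounting face of the last link; the fingertips stand 173 mm ahead of it and the grasp point (between the pads) lies 155 mm ahead of it; z points along the fingers, y is the line along which they close (so a half turn about z gives the same grasp; the last joint's range is limited). The gripper opens to 85 mm and grips with 20 to 120 N. Pads are 22 mm wide; open, the fingers measure 114 mm over their backs; the gripper's body (76 mm by 85 mm) begins 54 mm behind the grasp point. The pads swing forward as they close: fully open they stand 13 mm farther back than shut.
Start: joints at [-1.369, 0.628, 0.038, 1.517, -0.027, 0.996, -0.02], TCP at [171.978, 626.849, 404.713] pointing down, gripper open.
Joint ranges: [-3.06, 3.06], [-0.37, 2.12], [-1.25, 1.32], [0.18, 2.47], [-1.1, 4.24], [0.23, 1.98], [-2.94, 2.94]. Speed limits (rad/s): [2.57, 2.57, 3.14, 3.14, 3.14, 3.14, 3.14].

### API

Orientations are given as [roll, pitch, yaw] about the fixed x, y, z axes, in that order (R = Rz(yaw) Ry(pitch) Rx(roll)).
In Python, from cell import * gives the robot as it stands. The module is installed in compiled form; this text tells all that it offers.
- The arm moves only by the tool jog_arm, never from a script. Its argument "steps" is a list of rows, each a list of 7 numbers: the opening, from -1 (shut) to 1 (fully open), so that 0 is half open, then the shift along the tool's x, y, z as a fraction of full scale, then the turn, a rotation vector about the tool's x, y, z as a fraction of full scale. A call has 1 to 10 rows; each row shifts and turns the commanded pose from where the row before left it, along the tool's axes as they then stand; what a row does not reach is not made up. Full scale, the value 1, is 500 mm for a shift and 2 rad for a turn. A row lasts 1/8 s, in which the tool goes at most 62.5 mm and 10.7 degrees, less where a joint would pass 70% of its speed; a pose out of reach is approached as far as the arm can. A call with a number of a shift or a turn outside -1 to 1 is refused whole. A call with a gripper value outside its range is refused whole. The fingers move at their own pace and stop on an object; the grip force is fixed at half the most. Time passes only in rows, so rows that do not move let the fingers close. It gives the time, the measured TCP pose, the force, the opening and the grip force at its end, in the units of the state.
- read_state(): the state, without advancing time (a new reading comes with each control period).
- get_image(name): name is "side" or "top" or "wrist"; returns a dict with "pixels" (480x640x3 uint8, red, green, blue), "depth" (480x640 float32, mm along the optical axis (not along the pixel's ray), 0 where there is no reading), "vertical_fov" (degrees; the focal length in pixels is half the picture's height over the tangent of half this angle, whatever the lens; pixels are square), "cx", "cy" (the principal point, pixels), "k1" (the pictures are not rectified: a ray, as slopes to the right and down, at radius r is drawn at 1 + k1 r^2 times it, then the intrinsics apply), "R" (3x3) and "t" (3): a world point X has camera coordinates R X + t. Camera axes: x right, y down, z forward; pixel columns grow to the right and rows downward; lengths in mm; the calibration is good to about 2 mm. A picture is of the moment at which its call begins.
- finish_job(): hands the job in; it is judged then, once.
The state is a dict: "clock": time; "qpos": joint angles; "qd": joint speeds; "tau": joint torques, N m; "eef_pos": TCP position; "tool_rot": TCP orientation; "force": force on the tool from outside, world axes, zero at the start; "torque": the same for the moment, N m; "width": finger opening in mm; "gripper_force": force on a finger pad.
Only numpy, scipy, OpenCV 4.12 (cv2) and the standard library are available. Lean on these libraries where they do the work, as an engineer would, in place of code of your own. Each camera call takes 0.05 s, during which the arm holds its last target. There are 200 camera calls.

### The job

First turn the lamp dial fully down to zero. Then take the blanking plugs out of the light bench and stand them upright in the wooden tray, and seat every stone cell fully down in a pocket of its own, clear windows facing along the light path between lamp house and sensor bar. Only when all cells and plugs are in place, turn the dial up to the working mark, the long tick with the dot. Leave the other things on the table where they are.

Things in the scene. Friction and masses are not known exactly. Their poses are not given: they have to be found in the camera images.
- cell0_mid (a point): Sealed stone cell, upright square block 32 x 32 mm, 52 mm tall incl. a 4 mm high steel rib on its black cap; steel foot, lowest 3 mm only 28 mm wide. Sides across its y are opaque white; sides across its x are clear windows (small stone seen inside). The cap rib (30 x 5 mm) runs along x, window to window. About 130 g. Point: its centre, 26 mm above the underside, z up. Two or three present, on the table at the left.
- cell1_mid (a point): Sealed stone cell, upright square block 32 x 32 mm, 52 mm tall incl. a 4 mm high steel rib on its black cap; steel foot, lowest 3 mm only 28 mm wide. Sides across its y are opaque white; sides across its x are clear windows (small stone seen inside). The cap rib (30 x 5 mm) runs along x, window to window. About 130 g. Point: its centre, 26 mm above the underside, z up. Two or three present, on the table at the left.
- cell2_mid (a point): Sealed stone cell, upright square block 32 x 32 mm, 52 mm tall incl. a 4 mm high steel rib on its black cap; steel foot, lowest 3 mm only 28 mm wide. Sides across its y are opaque white; sides across its x are clear windows (small stone seen inside). The cap rib (30 x 5 mm) runs along x, window to window. About 130 g. Point: its centre, 26 mm above the underside, z up. Two or three present, on the table at the left.
- plug0_mid (a point): Blanking plug: square aluminium foot 32 x 32 mm, 14 mm high (lowest 3 mm only 28 mm wide), on it a round stem 22 mm in diameter; 52 mm tall overall. About 100 g. Starts standing in a pocket of the bench. Point: its centre on the stem axis, 26 mm above the underside; z up the stem. Two or three present.
- plug1_mid (a point): Blanking plug: square aluminium foot 32 x 32 mm, 14 mm high (lowest 3 mm only 28 mm wide), on it a round stem 22 mm in diameter; 52 mm tall overall. About 100 g. Starts standing in a pocket of the bench. Point: its centre on the stem axis, 26 mm above the underside; z up the stem. Two or three present.
- plug2_mid (a point): Blanking plug: square aluminium foot 32 x 32 mm, 14 mm high (lowest 3 mm only 28 mm wide), on it a round stem 22 mm in diameter; 52 mm tall overall. About 100 g. Starts standing in a pocket of the bench. Point: its centre on the stem axis, 26 mm above the underside; z up the stem. Two or three present.
- pocket0 (a point): Floor centre of a square pocket (35 mm wide, 12 mm deep, floor 8 mm above the table) in the fixed bench's aluminium block; -60 mm along y from the middle one. The light path is along x: grey lamp house (68 mm high, face at x +58 mm) to black sensor bar (57 mm high, face at -60 mm), with round lenses 6 mm proud. A seated cell's or plug's centre is 26 mm above this point.
- pocket1 (a point): Floor centre of a square pocket (35 mm wide, 12 mm deep, floor 8 mm above the table) in the fixed bench's aluminium block; 0 mm along y from the middle one. The light path is along x: grey lamp house (68 mm high, face at x +58 mm) to black sensor bar (57 mm high, face at -60 mm), with round lenses 6 mm proud. A seated cell's or plug's centre is 26 mm above this point.
- pocket2 (a point): Floor centre of a square pocket (35 mm wide, 12 mm deep, floor 8 mm above the table) in the fixed bench's aluminium block; 60 mm along y from the middle one. The light path is along x: grey lamp house (68 mm high, face at x +58 mm) to black sensor bar (57 mm high, face at -60 mm), with round lenses 6 mm proud. A seated cell's or plug's centre is 26 mm above this point.
- tray_in (a point): Centre of the inner floor of a fixed, square, light wooden tray, 150 x 150 mm outside, 5 mm walls, 18 mm high; the floor is 5 mm above the table; x and y run along its sides. A plug standing in it has its centre 26 mm above this point.
- dial (a joint): Lamp dial on the grey controller box (100 x 100 x 45 mm, fixed): angle in rad, 0 to 5.0, growing clockwise seen from above. 0 is the anticlockwise stop (lamp off), at the first tick. Short ticks stand 0.5 apart from 0 to 5.0; in place of the one at 2.5 stands the working mark, a long thick tick ending in a round dot. It stays where it is left (light friction, about 0.03 N m).
- dial_grip (a point): On the dial's axis, at the height to grip, 82 mm above the table. The black knob is a 44 mm disc with an upright bar grip 42 mm long and 14 mm thick, from 57 to 89 mm above the table. The point turns with the knob: the bar runs along its x; a white pointer line on the bar lies towards -x.
- pin_block: Wooden block 90 x 130 x 30 mm with steel pins; a bystander. Origin under its centre.
- stone_box: Flat clear box of stones 50 x 70 x 25 mm; a bystander. Origin under its centre.
- pot: Amber jar, 44 mm across, 50 mm high; a bystander. Origin under its centre.

How it is judged (in metres and radians):
On the way, in this order (a step that is already met when the one before it is completed fails the run):
1. the lamp dial is down at zero, with the plugs not yet taken away from the bench and no cell brought to it (value of joint dial below 0.12 rad and horizontal distance between each of plug0_mid, plug1_mid, plug2_mid and pocket1 below 0.13 m and horizontal distance between each of cell0_mid, cell1_mid, cell2_mid and pocket1 above 0.09 m), for 0.2 s.
2. every plug stands in the tray and every cell is seated in a pocket with its windows along the light path (((horizontal distance between cell0_mid and pocket0 below 0.005 m and z of cell0_mid in the frame of pocket0 below 0.0285 m) or (horizontal distance between cell0_mid and pocket1 below 0.005 m and z of cell0_mid in the frame of pocket1 below 0.0285 m) or (horizontal distance between cell0_mid and pocket2 below 0.005 m and z of cell0_mid in the frame of pocket2 below 0.0285 m)) and angle between the x axis of each of cell0_mid, cell1_mid, cell2_mid and the x axis of pocket0, either way round below 0.14 rad and angle between each of cell0_mid, cell1_mid, cell2_mid's own z axis and vertical below 0.08 rad and ((horizontal distance between cell1_mid and pocket0 below 0.005 m and z of cell1_mid in the frame of pocket0 below 0.0285 m) or (horizontal distance between cell1_mid and pocket1 below 0.005 m and z of cell1_mid in the frame of pocket1 below 0.0285 m) or (horizontal distance between cell1_mid and pocket2 below 0.005 m and z of cell1_mid in the frame of pocket2 below 0.0285 m)) and ((horizontal distance between cell2_mid and pocket0 below 0.005 m and z of cell2_mid in the frame of pocket0 below 0.0285 m) or (horizontal distance between cell2_mid and pocket1 below 0.005 m and z of cell2_mid in the frame of pocket1 below 0.0285 m) or (horizontal distance between cell2_mid and pocket2 below 0.005 m and z of cell2_mid in the frame of pocket2 below 0.0285 m)) and x of plug0_mid in the frame of tray_in between -0.062 and 0.062 m and y of plug0_mid in the frame of tray_in between -0.062 and 0.062 m and z of each of plug0_mid, plug1_mid, plug2_mid in the frame of tray_in below 0.032 m and angle between each of plug0_mid, plug1_mid, plug2_mid's own z axis and vertical below 0.15 rad and x of plug1_mid in the frame of tray_in between -0.062 and 0.062 m and y of plug1_mid in the frame of tray_in between -0.062 and 0.062 m and x of plug2_mid in the frame of tray_in between -0.062 and 0.062 m and y of plug2_mid in the frame of tray_in between -0.062 and 0.062 m), for 0.2 s.
3. the dial is on the working mark (value of joint dial between 2.38 and 2.62 rad), for 0.2 s.
At the end, for the whole second after the job is handed in: Cells: centre within 5 mm of a pocket centre, at most 28.5 mm above its floor, tilt under 0.08 rad, window axis within 0.14 rad of the light path. Plugs: in the tray, centre within 62 mm of its centre along each side, tilt under 0.15 rad. Dial at 2.38 to 2.62 (all of step 2 and all of step 3); the robot touches nothing.
It fails at once if the pin block is moved by more than 30 mm (distance of pin_block from where it was at the start of the episode above 0.03 m).
It fails at once if the stone box is moved by more than 30 mm (distance of stone_box from where it was at the start of the episode above 0.03 m).
It fails at once if the pot is moved by more than 30 mm (distance of pot from where it was at the start of the episode above 0.03 m).
Of cell0, cell1, cell2 only 2 to 3 are there at a start; the rules pass over those that are not, and their reading is None.
Of plug0, plug1, plug2 only 2 to 3 are there at a start; the rules pass over those that are not, and their reading is None.
At some moment in a run one of cell0, cell1, cell2, plug0, plug1, plug2 may be knocked a few centimetres aside while the robot is not near it.
It also fails if it takes over 210 s, if anything falls off the work surface, if the arm or the gripper's body presses on something with over 40 N, if the wrist force passes 120 N, or if a joint passes its speed limit or range.

## Working session

There is one attempt and no reset: what is moved stays moved. The work goes in short steps, Python scripts to look and compute and a tool call to move; the robot and the scene stay as the last step left them, time stands still between calls to the robot, and variables do not carry over. Pictures are saved under pics/ and viewed, at most 14 in all, crops included, and the job is handed in when it is done.

Besides the shell and the picture viewer there is one more tool, called as name(argument=value, ...), one argument or row to a line, values as JSON. jog_arm: Moves the arm, as the interface text tells. Shift numbers are shares of 500 mm and turn numbers shares of 2 rad, none past 1 either way. Its arguments: {"type":"object","properties":{"steps":{"type":"array"}},"required":["steps"]}

```bash
mkdir -p pics; cat > h.py <<'E'
from cell import *
import numpy as np, cv2, pickle
def snap(name,fn):
    im=get_image(name); pickle.dump(im,open(f'pics/{fn}.pkl','wb'))
    cv2.imwrite(f'pics/{fn}.png',im['pixels'][:,:,::-1]); return im
def load(fn): return pickle.load(open(f'pics/{fn}.pkl','rb'))
def K(im):
    f=240/np.tan(np.radians(im['vertical_fov'])/2)
    return np.array([[f,0,im['cx']],[0,f,im['cy']],[0,0,1.]]),np.array([im['k1'],0,0,0,0.])
def ray(im,uv):
    k,d=K(im); p=cv2.undistortPoints(np.array(uv,float).reshape(-1,1,2),k,d).reshape(-1,2)
    R=np.array(im['R']);return np.c_[p,np.ones(len(p))]@R, -R.T@np.array(im['t'])
def onz(im,uv,z):
    r,c=ray(im,uv); return c+r*((z-c[2])/r[:,2])[:,None]
def cloud(im):
    v,u=np.mgrid[0:480,0:640]; r,c=ray(im,np.c_[u.ravel(),v.ravel()])
    return (c+r*im['depth'].reshape(-1,1)).reshape(480,640,3)
def proj(im,X):
    k,d=K(im); rv=cv2.Rodrigues(np.array(im['R'],float))[0]
    return cv2.projectPoints(np.array(X,float).reshape(-1,1,3),rv,np.array(im['t'],float),k,d)[0].reshape(-1,2)
def st():
    s=read_state(); print({k:np.round(s[k],3).tolist() for k in('clock','qpos','eef_pos','tool_rot','force','width')}); return s
E
python3 - <<'E'
from h import *
st()
for n in('top','side','wrist'):
    im=snap(n,n+'0'); print(n,-np.array(im['R']).T@im['t'],im['vertical_fov'],im['k1'])
E
```

```text
{'clock': 0.0, 'qpos': [-1.369, 0.629, 0.038, 1.518, -0.027, 0.996, -0.02], 'eef_pos': [171.863, 626.548, 403.769], 'tool_rot': [-3.14, 0.0, 2.874], 'force': [-0.287, 0.237, 0.306], 'width': 85.531}
top [ 362.94866867   10.75510033 1148.16533752] 52.22234493495937 -0.09223598001938221
side [  -3.17605344 -618.54945694  652.00080634] 49.02659687313245 -0.010544326108663038
wrist [ 92.13763955 648.21609396 373.37938679] 69.28501077942069 -0.0194897763078144
```

View pics/top0.png

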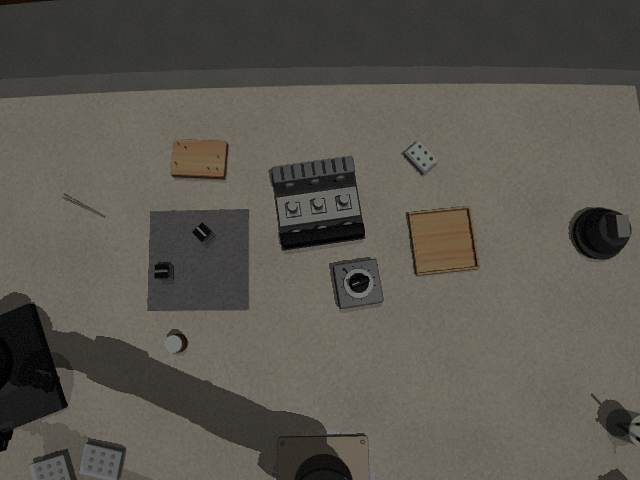

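View pics/side0.png

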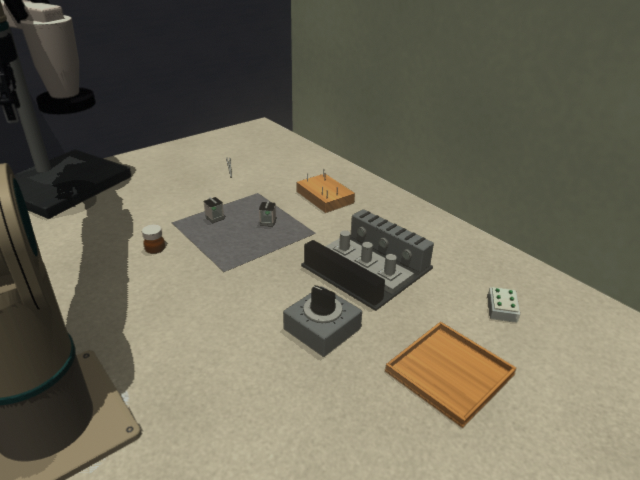

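```bash
python3 - <<'E'
from h import *
im=load('top0');p=im['pixels'][:,:,::-1]
a=cv2.resize(p[145:315,265:385],None,fx=5,fy=5,interpolation=cv2.INTER_CUBIC)  #600x850
a=cv2.resize(p[150:310,270:390],(450,600),interpolation=cv2.INTER_CUBIC)
b=cv2.resize(p[215:290,145:220],(600,600),interpolation=cv2.INTER_CUBIC)[:,:350]
b=cv2.resize(p[215:290,147:217],(350,375),interpolation=cv2.INTER_CUBIC)
o=np.zeros((600,800,3),np.uint8);o[:,:450]=a;o[:375,450:]=b
cv2.imwrite('pics/c0.png',o)
C=cloud(im)
print(onz(im,[[162,271],[203,232]],50),onz(im,[[293,209],[318,205],[344,202]],60),onz(im,[[358,283]],89),onz(im,[[443,241]],10),onz(im,[[408,213],[468,208],[478,269],[416,274]],18))
for u,v in [(162,268),(203,230),(293,207),(344,202),(443,241)]: print(C[v,u])
E
```

```text
[[478.15674956 356.66289451  50.        ]
 [566.19123441 263.47237093  50.        ]] [[612.9954904   55.76178807  60.        ]
 [621.06681595  -1.34619478  60.        ]
 [626.80802693 -60.80640642  60.        ]] [[439.46760808 -83.64293346  89.        ]] [[ 539.66062336 -295.67533542   10.        ]] [[ 607.22780829 -214.25784479   18.        ]
 [ 616.64686481 -359.00447988   18.        ]
 [ 470.42918796 -372.33751245   18.        ]
 [ 462.31851046 -225.48518312   18.        ]]
[485.38250707 357.86750698  46.72170901]
[570.74724323 263.41392276  50.5719698 ]
[617.59692541  55.68494262  60.28283918]
[626.54851509 -60.73602401  61.07023599]
[ 540.06903295 -296.38354516    7.3695179 ]
```

View pics/c0.png

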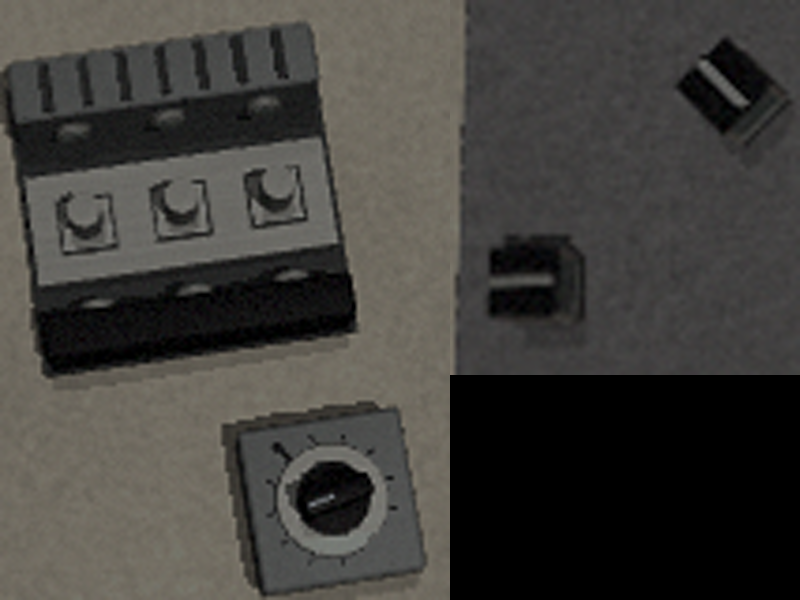

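```bash
cat >> h.py <<'E'
from scipy.spatial.transform import Rotation as Ro
def plan(tgts,g,dec=3,vmax=55,wmax=.17,s=None):
    """tgts: list of (x,y,z,yaw) TCP, tool down. prints rows in tool axes."""
    s=s or read_state(); p=np.array(s['eef_pos'],float); R=Ro.from_euler('xyz',s['tool_rot']); rows=[]
    for x,y,z,yaw in tgts:
        T=np.array([x,y,z]); Rt=Ro.from_euler('xyz',[np.pi,0,yaw])
        rv=(R.inv()*Rt).as_rotvec(); n=max(1,int(np.ceil(max(np.linalg.norm(T-p)/vmax,np.linalg.norm(rv)/wmax))))
        for i in range(n,0,-1):
            d=np.round(R.inv().apply((T-p)/i)/500,dec); rv=np.round((R.inv()*Rt).as_rotvec()/i/2,dec)
            rows.append([g]+(d+0).tolist()+(rv+0).tolist()); p=p+R.apply(d*500); R=R*Ro.from_rotvec(rv*2)
    for i in range(0,len(rows),10): print(str(rows[i:i+10]).replace(' ','').replace('0.','.').replace('.0,','0,').replace('.0]','0]'))
    print(p.round(1),R.as_euler('xyz').round(3))
E
python3 - <<'E'
from h import *
im=load('top0')
f=lambda u,v:[270+u/3.75,150+v/3.75]
c=onz(im,[f(300,505),f(372,485)],89);print(c)
print(onz(im,[f(282,452)],45), onz(im,[f(238,432),f(397,407),f(425,570),f(263,593)],45).mean(0))
plan([(440,250,405,2.4),(440,-84,405,1.84)],1)
E
```

```text
[[ 436.25123923  -66.21656046   89.        ]
 [ 446.85911883 -108.19512775   89.        ]]
[[471.46917848 -59.57404186  45.        ]] [441.8606388  -88.04529818  45.        ]
[[1,-.08,-.065,0,0,0,.026],[1,-.083,-.061,0,0,0,.026],[1,-.086,-.056,0,0,0,.026],[1,-.089,-.052,0,0,0,.026],[1,-.091,-.047,0,0,0,.027],[1,-.094,-.042,0,0,0,.026],[1,-.095,-.037,0,0,0,.027],[1,-.098,-.032,-.001,0,0,.026],[1,-.099,-.027,0,-.001,0,.027],[1,-.064,-.07,0,0,0,.04]]
[[1,-.07,-.065,0,0,0,.04],[1,-.075,-.059,0,0,0,.04],[1,-.079,-.053,0,0,0,.04],[1,-.083,-.047,0,0,0,.04],[1,-.087,-.04,0,0,0,.04],[1,-.09,-.032,0,0,0,.04]]
[440.1 -83.8 404.9] [3.141 0.    1.84 ]
```

jog_arm(
  steps=[
    [1,-0.08,-0.065,0,0,0,0.026],
    [1,-0.083,-0.061,0,0,0,0.026],
    [1,-0.086,-0.056,0,0,0,0.026],
    [1,-0.089,-0.052,0,0,0,0.026],
    [1,-0.091,-0.047,0,0,0,0.027],
    [1,-0.094,-0.042,0,0,0,0.026],
    [1,-0.095,-0.037,0,0,0,0.027],
    [1,-0.098,-0.032,0,0,0,0.026],
    [1,-0.099,-0.027,0,0,0,0.027],
    [1,-0.064,-0.07,0,0,0,0.04],
  ],
)

```text
clock: 1.4
eef_pos: [442.1, 201.1, 404.7]
tool_rot: [3.14, 0.001, 2.316]
force: [0.5, -0.3, 0.2]
width: 85.6
gripper_force: 0.0
```

jog_arm(
  steps=[
    [1,-0.07,-0.065,0,0,0,0.04],
    [1,-0.075,-0.059,0,0,0,0.04],
    [1,-0.079,-0.053,0,0,0,0.04],
    [1,-0.083,-0.047,0,0,0,0.04],
    [1,-0.087,-0.04,0,0,0,0.04],
    [1,-0.09,-0.032,0,0,0,0.04],
    [1,0,0,0,0,0,0],
  ],
)

```text
clock: 2.28
eef_pos: [439.8, -87.1, 404.9]
tool_rot: [3.142, 0.002, 1.832]
force: [-0.6, 0.9, 0.1]
width: 85.5
gripper_force: 0.0
```

```bash
python3 - <<'E'
from h import *
st(); im=snap('wrist','w1')
R=np.array(im['R']); s=read_state(); Rt=Ro.from_euler('xyz',s['tool_rot']).as_matrix()
print(Rt.T@(-R.T@im['t']-s['eef_pos']), (R@Rt).round(3))
E
```

```text
{'clock': 2.275, 'qpos': [-0.162, 0.365, 0.395, 2.061, -0.2, 0.75, 0.619], 'eef_pos': [439.789, -87.131, 404.882], 'tool_rot': [3.142, 0.002, 1.832], 'force': [-0.603, 0.895, 0.078], 'width': 85.463}
[80.4850868  -0.09432759 30.42061796] [[-0.004  1.     0.001]
 [-0.946 -0.003 -0.324]
 [-0.324 -0.002  0.946]]
```

View pics/w1.png

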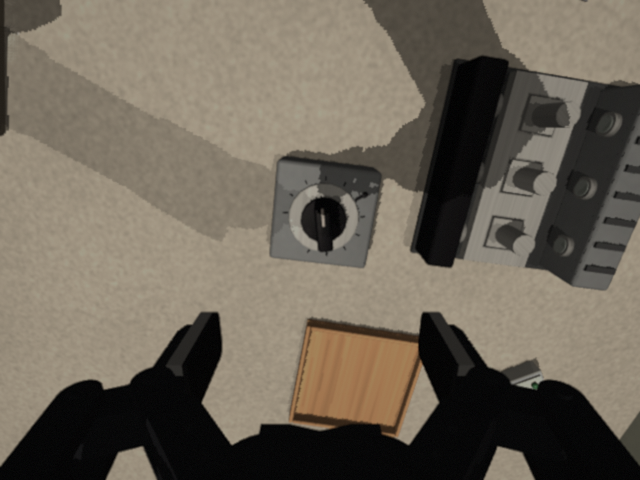

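```bash
python3 - <<'E'
from h import *
p=load('w1')['pixels'][:,:,::-1]
cv2.imwrite('pics/c1.png',np.hstack([cv2.resize(p[150:270,265:387],(600,590),interpolation=cv2.INTER_CUBIC)]))
E
```

```text
(no output)
```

View pics/c1.png

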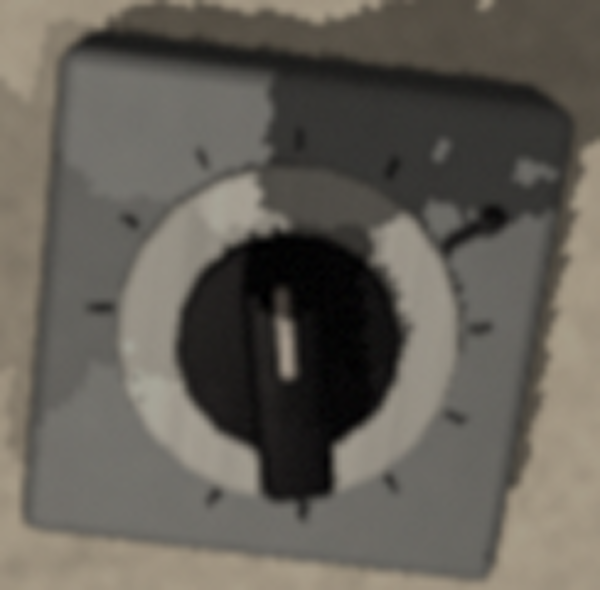

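```bash
python3 - <<'E'
from h import *
im=load('w1'); f=lambda L:[[265+u/4.918-.4,150+v/4.917-.4] for u,v in L]
T=onz(im,f([(202,158),(300,138),(392,167),(480,327),(456,417),(391,483),(303,512),(214,496),(100,307),(130,220)]),45)[:,:2]
A=np.c_[2*T,np.ones(len(T))];c=np.linalg.lstsq(A,(T**2).sum(1),rcond=None)[0];print(c[:2],np.linalg.norm(T-c[:2],axis=1).round(1), np.degrees(np.arctan2(*(T-c[:2]).T[::-1])).round(1))
m=onz(im,f([(490,216),(450,242)]),45)[:,:2]-c[:2];print(np.degrees(np.arctan2(m[:,1],m[:,0])))
w=onz(im,f([(282,290),(288,380),(298,490),(275,262)]),89);print(w); 
for a,b in((1,0),(2,3)):d=w[b]-w[a];print(np.degrees(np.arctan2(d[1],d[0])))
print(onz(im,f([(65,55),(570,110),(490,575),(25,522)]),45).mean(0))
C=cloud(im); print(C[int(150+400/4.917),int(265+292/4.918)])
E
```

```text
[443.84230376 -88.45610633] [38.2 38.2 38.1 37.8 38.1 38.1 38.4 38.  37.7 38.2] [ 131.2  102.1   73.9   16.4  -12.8  -41.8  -70.6  -98.8 -172.6  159.3]
[45.73396388 44.91043569]
[[ 437.3703427   -70.89438881   89.        ]
 [ 442.54148896  -86.03476507   89.        ]
 [ 449.57221058 -105.15744585   89.        ]
 [ 434.95653445  -66.51534341   89.        ]]
108.85743464958904
110.71821740005142
[443.18636875 -87.48208344  45.        ]
[444.20497555 -89.41192267  88.91785407]
```

```bash
python3 - <<'E'
from h import *
plan([(443.5,-88,270,1.90),(443.5,-88,237,1.9)],0.2)
E
```

```text
[[.2,-.003,.002,.09,0,0,-.011],[.2,-.002,.002,.09,0,0,-.01],[.2,-.003,.001,.089,0,0,-.011],[.2,0,0,.066,0,0,0]]
[443.4 -88.  237.1] [-3.141  0.     1.9  ]
```

jog_arm(
  steps=[
    [0.2,-0.003,0.002,0.09,0,0,-0.011],
    [0.2,-0.002,0.002,0.09,0,0,-0.01],
    [0.2,-0.003,0.001,0.089,0,0,-0.011],
    [0.2,0,0,0.066,0,0,0],
    [0.2,0,0,0,0,0,0],
    [0.2,0,0,0,0,0,0],
  ],
)

```text
clock: 3.08
eef_pos: [444.2, -86.0, 238.0]
tool_rot: [3.141, 0.0, 1.905]
force: [-0.5, -0.6, -0.2]
width: 51.2
gripper_force: 0.0
```

jog_arm(
  steps=[
    [-1,0,0,0,0,0,0],
    [-1,0,0,0,0,0,0],
    [-1,0,0,0,0,0,0],
    [-1,0,0,0,0,0,0],
    [-1,0,0,0,0,0,0],
    [-1,0,0,0,0,0,0],
  ],
)

```text
clock: 3.82
eef_pos: [443.1, -86.9, 238.3]
tool_rot: [-3.141, -0.0, 1.903]
force: [-2.5, -0.2, 9.9]
width: 12.5
gripper_force: 59.0
```

jog_arm(
  steps=[
    [-1,0,0,0,0,0,-0.085],
    [-1,0,0,0,0,0,-0.085],
    [-1,0,0,0,0,0,-0.085],
    [-1,0,0,0,0,0,-0.085],
    [-1,0,0,0,0,0,-0.085],
    [-1,0,0,0,0,0,-0.085],
    [-1,0,0,0,0,0,-0.085],
    [-1,0,0,0,0,0,-0.085],
    [-1,0,0,0,0,0,0],
    [-1,0,0,0,0,0,0],
  ],
)

```text
clock: 5.08
eef_pos: [442.5, -87.8, 238.3]
tool_rot: [-3.14, -0.002, -3.021]
force: [-4.9, -2.6, 10.9]
width: 12.4
gripper_force: 59.4
```

```bash
python3 - <<'E'
from h import *
s=st(); print(s['torque'])
E
```

```text
{'clock': 5.075, 'qpos': [0.201, 0.653, -0.099, 2.192, 0.207, 0.307, 1.616], 'eef_pos': [442.532, -87.754, 238.337], 'tool_rot': [-3.14, -0.002, -3.021], 'force': [-4.944, -2.626, 10.882], 'width': 12.383}
[-0.46379697  0.93873242  0.04543499]
```

jog_arm(
  steps=[
    [-1,0,0,0,0,0,-0.02],
    [-1,0,0,0,0,0,-0.02],
    [-1,0,0,0,0,0,0],
    [-1,0,0,0,0,0,0],
  ],
)

```text
clock: 5.58
eef_pos: [442.5, -87.9, 238.4]
tool_rot: [-3.141, -0.002, -2.949]
force: [-4.3, -1.7, 11.2]
width: 12.7
gripper_force: 73.9
```

```bash
python3 - <<'E'
from h import *
s=st(); print(s['torque'])
E
```

```text
{'clock': 5.575, 'qpos': [0.213, 0.653, -0.115, 2.192, 0.237, 0.31, 1.659], 'eef_pos': [442.514, -87.934, 238.381], 'tool_rot': [-3.141, -0.002, -2.949], 'force': [-4.332, -1.742, 11.241], 'width': 12.668}
[-0.12265639  0.869049   -1.68247539]
```

```bash
python3 - <<'E'
from h import *
plan([(442.5,-88,330,3.3),(619,-2,335,3.26)],0.2)
E
```

```text
[[.2,0,0,-.092,0,-.001,.009],[.2,0,0,-.091,0,0,.008],[.2,-.094,.028,-.003,0,0,.005],[.2,-.094,.029,-.002,0,0,.005],[.2,-.093,.031,-.003,0,0,.005],[.2,-.093,.031,-.002,0,0,.005]]
[619.2  -2.1 334.8] [-3.141 -0.    -3.023]
```

jog_arm(
  steps=[
    [0.2,0,0,0,0,0,0],
    [0.2,0,0,0,0,0,0],
    [0.2,0,0,0,0,0,0],
    [0.2,0,0,-0.092,0,-0.001,0.009],
    [0.2,0,0,-0.091,0,0,0.008],
    [0.2,-0.094,0.028,-0.003,0,0,0.005],
    [0.2,-0.094,0.029,-0.002,0,0,0.005],
    [0.2,-0.093,0.031,-0.003,0,0,0.005],
    [0.2,-0.093,0.031,-0.002,0,0,0.005],
    [0.2,0,0,0,0,0,0],
  ],
)

```text
clock: 6.82
eef_pos: [621.8, 3.8, 333.7]
tool_rot: [3.14, 0.005, -3.009]
force: [-0.8, 0.7, -0.5]
width: 51.3
gripper_force: 0.0
```

```bash
python3 - <<'E'
from h import *
st(); im=snap('wrist','w2')
C=cloud(im)
# plug tops: points z 56..64 near expected
for y in (56,-1,-61):
    q=C[(abs(C[...,2]-60)<3)&(abs(C[...,1]-y)<25)&(abs(C[...,0]-619)<28)&(im['depth']>0)]
    print(len(q),q.mean(0), (q.max(0)+q.min(0))/2, np.ptp(q,axis=0))
p=im['pixels'][:,:,::-1].copy(); cv2.imwrite('pics/w2.png',p[:,:])
E
```

```text
{'clock': 6.825, 'qpos': [0.055, 0.671, -0.173, 1.669, 0.145, 0.809, 1.523], 'eef_pos': [621.779, 3.767, 333.701], 'tool_rot': [3.14, 0.005, -3.009], 'force': [-0.772, 0.734, -0.542], 'width': 51.348}
635 [621.13187435  56.78583857  60.06884147] [621.67406796  57.43602772  59.53463065] [21.13680679 21.66120488  4.94927633]
626 [628.57470665  -2.34667849  60.14172387] [628.98383738  -2.30532855  59.65573986] [20.97971008 21.16948938  5.22953537]
618 [635.80524754 -61.40319696  60.14716025] [636.09049869 -61.52988586  59.60946228] [20.21203804 21.37163454  5.17873164]
```

View pics/w2.png

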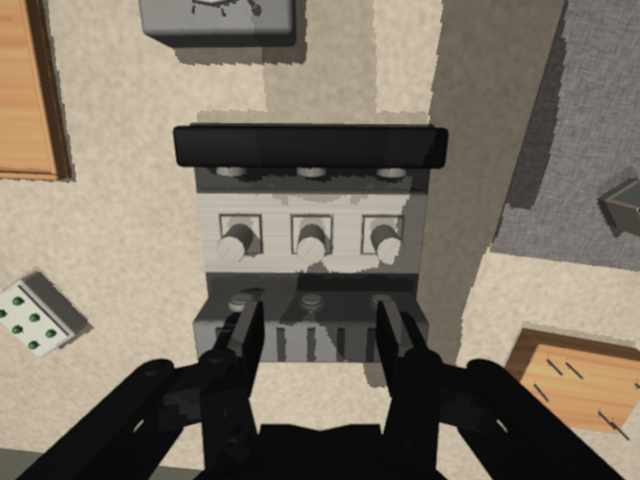

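```bash
python3 - <<'E'
from h import *
st(); im=load('top0');C=cloud(im)
for x,y in ((621,57),(628.6,-2),(636,-61)):
    q=C[(abs(C[...,2]-60)<3)&(abs(C[...,1]-y)<20)&(abs(C[...,0]-x)<20)&(im['depth']>0)]
    print(len(q),q.mean(0))
# cells tops
for x,y in ((485,357),(570,263)):
    q=C[(abs(C[...,2]-50)<12)&(abs(C[...,1]-y)<35)&(abs(C[...,0]-x)<35)&(im['depth']>0)&(C[...,2]>43)]
    print(len(q),q.mean(0),cv2.minAreaRect(q[:,:2].astype(np.float32)))
# tray walls
m=(C[...,2]>14)&(C[...,2]<22)&(abs(C[...,0]-540)<95)&(abs(C[...,1]+295)<95)&(im['depth']>0)
print(m.sum(),cv2.minAreaRect(C[m][:,:2].astype(np.float32)))
plan([(636,-61.5,330,3.265)],0)
E
```

```text
{'clock': 6.875, 'qpos': [0.057, 0.669, -0.171, 1.673, 0.145, 0.81, 1.523], 'eef_pos': [619.938, 2.051, 333.344], 'tool_rot': [3.141, 0.002, -3.011], 'force': [-0.238, -0.991, -1.607], 'width': 51.041}
59 [620.46960232  58.50235678  60.31398676]
51 [626.92474789  -1.61279455  60.25417956]
65 [635.51536682 -60.64702123  60.29686522]
196 [477.38596417 358.0028857   49.75343947] ((478.15484619140625, 359.040771484375), (32.8441047668457, 31.188539505004883), 0.23654921352863312)
198 [567.22640786 265.81727067  49.50384276] ((567.6455688476562, 266.16180419921875), (32.846282958984375, 30.86260223388672), 44.3586540222168)
517 ((541.4207763671875, -295.27813720703125), (151.70407104492188, 150.07257080078125), 4.864294528961182)
[[0,-.008,-.065,.003,0,0,.002],[0,-.008,-.065,.004,0,.001,.002]]
[636.2 -61.4 329.8] [ 3.141 -0.    -3.019]
```

jog_arm(
  steps=[
    [0,-0.008,-0.065,0.003,0,0,0.002],
    [0,-0.008,-0.065,0.004,0,0.001,0.002],
    [0,0,0,0.1,0,0,0],
    [0,0,0,0,0,0,0],
    [0,0,0,0,0,0,0],
    [0,0,0,0,0,0,0],
  ],
)

```text
clock: 7.62
eef_pos: [636.0, -62.4, 282.5]
tool_rot: [-3.141, 0.003, -3.021]
force: [0.2, -0.3, 0.6]
width: 42.4
gripper_force: 0.0
```

```bash
python3 - <<'E'
from h import *
st();plan([(636,-61.5,200,3.265)],0)
im=snap('wrist','w3'); C=cloud(im)
for x,y in ((621,57),(628.6,-2),(636,-61)):
    q=C[(abs(C[...,2]-60)<3)&(abs(C[...,1]-y)<20)&(abs(C[...,0]-x)<20)&(im['depth']>0)]
    print(len(q),q.mean(0))
st()
E
```

```text
{'clock': 7.625, 'qpos': [0.15, 0.758, -0.161, 1.653, 0.164, 0.741, 1.603], 'eef_pos': [636.05, -62.363, 282.516], 'tool_rot': [-3.141, 0.003, -3.021], 'force': [0.162, -0.321, 0.577], 'width': 42.404}
[[0,0,.001,.083,0,.001,-.001],[0,0,.001,.082,0,0,0]]
[636.1 -61.4 200. ] [-3.141e+00  1.000e-03 -3.019e+00]
994 [620.60516977  56.21880027  59.9333955 ]
940 [628.12591225  -2.73746638  59.93036901]
951 [635.85612711 -61.86100194  60.12475112]
{'clock': 7.675, 'qpos': [0.15, 0.758, -0.161, 1.653, 0.164, 0.74, 1.603], 'eef_pos': [636.025, -62.408, 282.408], 'tool_rot': [-3.141, 0.003, -3.021], 'force': [-0.555, -0.82, -0.246], 'width': 42.796}
```

Settled; consistent. Descend and grip, then lift.

jog_arm(
  steps=[
    [0,0,0,0.083,0,0.001,0],
    [0,0,0,0.082,0,0,0],
    [0,0,0,0,0,0,0],
    [-1,0,0,0,0,0,0],
    [-1,0,0,0,0,0,0],
    [-1,0,0,0,0,0,0],
    [-1,0,0,0,0,0,0],
    [-1,0,0,-0.05,0,0,0],
    [-1,0,0,-0.1,0,0,0],
    [-1,0,0,0,0,0,0],
  ],
)

```text
clock: 8.93
eef_pos: [637.5, -63.0, 277.8]
tool_rot: [-3.14, 0.007, -3.022]
force: [-0.3, 0.2, -1.3]
width: 20.4
gripper_force: 58.8
```

```bash
python3 - <<'E'
from h import *
st()
c=np.array([541.4,-295.3]);e=np.array([np.cos(.085),np.sin(.085)])
for k in(38,0,-38):print(c+k*e)
t=c+38*e
plan([(*t,275,3.2266),(*t,200,3.2266)],-1)
E
```

```text
{'clock': 8.925, 'qpos': [0.15, 0.765, -0.16, 1.654, 0.168, 0.729, 1.6], 'eef_pos': [637.459, -62.99, 277.801], 'tool_rot': [-3.14, 0.007, -3.022], 'force': [-0.34, 0.192, -1.276], 'width': 20.406}
[ 579.26280763 -292.07388805]
[ 541.4 -295.3]
[ 503.53719237 -298.52611195]
[[-1,.034,-.088,.001,0,.001,.003],[-1,.034,-.088,.001,0,.001,.004],[-1,.033,-.089,.001,0,.001,.003],[-1,.032,-.089,.001,0,0,.004],[-1,.031,-.089,.002,-.001,.001,.003],[-1,0,0,.075,0,0,0],[-1,0,0,.075,0,0,0]]
[ 579.4 -291.9  199.8] [ 3.141e+00 -1.000e-03 -3.056e+00]
```

jog_arm(
  steps=[
    [-1,0.034,-0.088,0.001,0,0.001,0.003],
    [-1,0.034,-0.088,0.001,0,0.001,0.004],
    [-1,0.033,-0.089,0.001,0,0.001,0.003],
    [-1,0.032,-0.089,0.001,0,0,0.004],
    [-1,0.031,-0.089,0.002,-0.001,0.001,0.003],
    [-1,0,0,0,0,0,0],
    [-1,0,0,0.075,0,0,0],
    [-1,0,0,0.045,0,0,0],
    [-1,0,0,0.03,0,0,0],
    [-1,0,0,0,0,0,0],
  ],
)

```text
clock: 10.18
eef_pos: [576.9, -290.6, 196.5]
tool_rot: [3.139, -0.011, -3.054]
force: [-4.1, 2.4, 7.3]
width: 20.4
gripper_force: 61.2
```

```bash
python3 - <<'E'
from h import *
plan([(577,-290.5,280,3.2266),(628.3,-2.5,283,3.265)],0)
E
```

```text
[[0,.001,0,-.084,.001,-.003,.001],[0,0,0,-.083,0,-.003,0],[0,-.025,.094,-.001,0,0,-.003],[0,-.026,.094,-.001,0,0,-.003],[0,-.026,.094,-.001,0,0,-.003],[0,-.027,.094,-.001,0,0,-.003],[0,-.027,.094,-.001,0,0,-.004],[0,-.029,.093,0,0,.001,-.003]]
[628.5  -2.6 282.8] [ 3.141e+00 -1.000e-03 -3.018e+00]
```

jog_arm(
  steps=[
    [0,0,0,0,0,0,0],
    [0,0,0,0,0,0,0],
    [0,0.001,0,-0.084,0.001,-0.003,0.001],
    [0,0,0,-0.083,0,-0.003,0],
    [0,-0.025,0.094,-0.001,0,0,-0.003],
    [0,-0.026,0.094,-0.001,0,0,-0.003],
    [0,-0.026,0.094,-0.001,0,0,-0.003],
    [0,-0.027,0.094,-0.001,0,0,-0.003],
    [0,-0.027,0.094,-0.001,0,0,-0.004],
    [0,-0.029,0.093,0,0,0.001,-0.003],
  ],
)

```text
clock: 11.42
eef_pos: [628.8, -2.0, 281.7]
tool_rot: [-3.141, 0.0, -3.019]
force: [0.0, -0.8, 0.3]
width: 42.6
gripper_force: 0.0
```

jog_arm(
  steps=[
    [0,0,0,0,0,0,0],
    [0,0,0,0,0,0,0],
    [0,0,0,0,0,0,0],
  ],
)

```text
clock: 11.8
eef_pos: [628.4, -5.6, 281.5]
tool_rot: [-3.14, -0.001, -3.022]
force: [0.4, 0.1, -0.7]
width: 42.4
gripper_force: 0.0
```

```bash
cat >> h.py <<'E'
def tops(fn,pts,z0=60,dz=3,r=20):
    im=snap('wrist',fn);C=cloud(im)
    for x,y in pts:
        m=(abs(C[...,2]-z0)<dz)&(abs(C[...,1]-y)<r)&(abs(C[...,0]-x)<r)&(im['depth']>0); q=C[m]
        print(m.sum(),q.mean(0).round(1) if len(q) else '', cv2.minAreaRect(q[:,:2].astype(np.float32)) if len(q) else '')
E
python3 - <<'E'
from h import *
st();tops('w4',((621,57),(628.6,-2)))
plan([(628.3,-2.5,200,3.265)],0)
E
```

```text
{'clock': 11.8, 'qpos': [0.057, 0.747, -0.155, 1.684, 0.161, 0.723, 1.513], 'eef_pos': [628.397, -5.647, 281.528], 'tool_rot': [-3.14, -0.001, -3.022], 'force': [0.432, 0.128, -0.71], 'width': 42.372}
961 [620.6  56.7  60. ] ((621.0808715820312, 57.15117645263672), (21.05748176574707, 21.469358444213867), 18.569490432739258)
963 [628.3  -2.4  60.1] ((629.0238647460938, -2.267094612121582), (21.171579360961914, 21.14116096496582), 52.0109977722168)
[[0,0,.003,.082,0,0,-.001],[0,-.001,.003,.081,-.001,0,-.001]]
[628.6  -2.7 200.1] [ 3.141 -0.    -3.018]
```

jog_arm(
  steps=[
    [0,0,0.003,0.082,0,0,-0.001],
    [0,-0.001,0.003,0.081,0,0,-0.001],
    [0,0,0,0,0,0,0],
    [-1,0,0,0,0,0,0],
    [-1,0,0,0,0,0,0],
    [-1,0,0,0,0,0,0],
    [-1,0,0,0,0,0,0],
    [-1,0,0,-0.05,0,0,0],
    [-1,0,0,-0.1,0,0,0],
    [-1,0,0,0,0,0,0],
  ],
)

```text
clock: 13.1
eef_pos: [630.4, -0.5, 279.4]
tool_rot: [-3.141, 0.008, -3.015]
force: [1.1, 0.1, -0.7]
width: 20.6
gripper_force: 58.9
```

```bash
python3 - <<'E'
from h import *
st()
plan([(541.4,-295.3,275,3.2266),(541.4,-295.3,200,3.2266)],-1)
E
```

```text
{'clock': 13.1, 'qpos': [0.051, 0.751, -0.157, 1.684, 0.164, 0.711, 1.509], 'eef_pos': [630.421, -0.475, 279.354], 'tool_rot': [-3.141, 0.008, -3.015], 'force': [1.12, 0.107, -0.731], 'width': 20.57}
[[-1,.042,-.094,.001,0,.001,.003],[-1,.041,-.094,.001,0,.001,.004],[-1,.04,-.094,.001,0,.001,.003],[-1,.04,-.095,.002,0,0,.004],[-1,.039,-.095,.002,0,.001,.003],[-1,.039,-.095,.001,0,0,.004],[-1,0,0,.075,0,0,0],[-1,0,0,.075,0,0,0]]
[ 541.5 -295.5  200. ] [-3.141  0.    -3.057]
```

jog_arm(
  steps=[
    [-1,0.042,-0.094,0.001,0,0.001,0.003],
    [-1,0.041,-0.094,0.001,0,0.001,0.004],
    [-1,0.042,-0.094,0.001,0,0.001,0.003],
    [-1,0.042,-0.095,0.002,0,0,0.004],
    [-1,0.041,-0.095,0.002,0,0.001,0.003],
    [-1,0.041,-0.095,0.001,0,0,0.004],
    [-1,0,0,0,0,0,0],
    [-1,0,0,0.075,0,0,0],
    [-1,0,0,0.045,0,0,0],
    [-1,0,0,0.029,0,0,0],
  ],
)

```text
clock: 14.35
eef_pos: [534.9, -295.1, 197.1]
tool_rot: [3.14, -0.01, -3.057]
force: [-4.1, 4.6, 41.9]
width: 20.3
gripper_force: 65.5
```

jog_arm(
  steps=[
    [-1,0,0,0,0,0,0],
    [0,0,0,0,0,0,0],
    [0,0,0,0,0,0,0],
    [0,0,0,-0.084,0,-0.003,0],
    [0,0,0,-0.083,0,-0.003,0],
    [0,0,0,0,0,0,0],
  ],
)

```text
clock: 15.1
eef_pos: [536.9, -296.7, 284.3]
tool_rot: [-3.138, 0.01, -3.058]
force: [0.7, -0.1, -0.8]
width: 42.3
gripper_force: 0.0
```

```bash
python3 - <<'E'
from h import *
st()
tops('w5',((577,-290),(538,-295)),57,4,18)
plan([(620.7,56.7,283,3.265)],0)
E
```

```text
{'clock': 15.1, 'qpos': [0.582, 0.726, -0.198, 1.731, 0.204, 0.693, 1.931], 'eef_pos': [536.934, -296.68, 284.263], 'tool_rot': [-3.138, 0.01, -3.058], 'force': [0.739, -0.109, -0.843], 'width': 42.325}
813 [ 573.5 -290.8   56.8] ((574.3930053710938, -290.93475341796875), (21.071653366088867, 21.40610122680664), 50.01789474487305)
962 [ 531.8 -296.1   57.1] ((532.6058959960938, -295.975830078125), (21.238439559936523, 21.293107986450195), 81.13381958007812)
[[0,-.033,.098,0,0,0,-.003],[0,-.033,.098,0,0,.001,-.003],[0,-.034,.098,0,0,0,-.003],[0,-.034,.098,0,0,.001,-.003],[0,-.035,.098,-.001,0,0,-.003],[0,-.035,.098,0,-.001,.001,-.002],[0,-.036,.097,-.001,0,0,-.003]]
[620.7  56.6 283.2] [-3.141e+00  1.000e-03 -3.018e+00]
```

jog_arm(
  steps=[
    [0,-0.033,0.098,0,0,0,-0.003],
    [0,-0.033,0.098,0,0,0.001,-0.003],
    [0,-0.034,0.098,0,0,0,-0.003],
    [0,-0.034,0.098,0,0,0.001,-0.003],
    [0,-0.035,0.098,-0.001,0,0,-0.003],
    [0,-0.035,0.098,0,-0.001,0.001,-0.002],
    [0,-0.036,0.097,-0.001,0,0,-0.003],
    [0,0,0,0,0,0,0],
    [0,0,0,0,0,0,0],
    [0,0,0,0,0,0,0],
  ],
)

```text
clock: 16.4
eef_pos: [619.8, 54.8, 281.2]
tool_rot: [3.141, -0.004, -3.02]
force: [-0.0, -1.1, -0.0]
width: 42.8
gripper_force: 0.0
```

```bash
python3 - <<'E'
from h import *
st()
tops('w6',((620.6,56.7),))
plan([(620.7,56.7,201,3.265)],0)
E
```

```text
{'clock': 16.4, 'qpos': [-0.041, 0.741, -0.152, 1.701, 0.155, 0.715, 1.421], 'eef_pos': [619.81, 54.773, 281.177], 'tool_rot': [3.141, -0.004, -3.02], 'force': [-0.003, -1.074, -0.03], 'width': 42.834}
956 [620.9  57.2  60.1] ((621.5718994140625, 57.28596496582031), (21.194311141967773, 21.191194534301758), 54.39688491821289)
[[0,-.001,.002,.08,0,-.001,0],[0,-.001,.001,.081,0,-.001,-.001]]
[620.5  56.5 200.9] [ 3.141e+00  1.000e-03 -3.018e+00]
```

jog_arm(
  steps=[
    [0,-0.001,0.002,0.08,0,-0.001,0],
    [0,-0.002,0.002,0.08,0,-0.001,-0.001],
    [0,0,0,0,0,0,0],
    [-1,0,0,0,0,0,0],
    [-1,0,0,0,0,0,0],
    [-1,0,0,0,0,0,0],
    [-1,0,0,0,0,0,0],
    [-1,0,0,-0.05,0,0,0],
    [-1,0,0,-0.1,0,0,0],
    [-1,0,0,0,0,0,0],
  ],
)

```text
clock: 17.7
eef_pos: [622.9, 59.4, 281.0]
tool_rot: [3.14, 0.01, -3.016]
force: [0.8, -0.2, -2.6]
width: 20.6
gripper_force: 58.9
```

```bash
python3 - <<'E'
from h import *
st()
plan([(498,-297,280,3.2266)],-1)
E
```

```text
{'clock': 17.7, 'qpos': [-0.046, 0.742, -0.154, 1.698, 0.159, 0.703, 1.417], 'eef_pos': [622.863, 59.383, 281.015], 'tool_rot': [3.14, 0.01, -3.016], 'force': [0.782, -0.174, -2.637], 'width': 20.613}
[[-1,.048,-.097,0,0,.001,.003],[-1,.048,-.097,0,0,.001,.003],[-1,.047,-.097,0,0,.001,.003],[-1,.046,-.097,0,0,.001,.003],[-1,.046,-.098,0,0,0,.003],[-1,.045,-.098,0,0,.001,.003],[-1,.045,-.098,-.001,.001,0,.003]]
[ 498.1 -297.2  280.1] [-3.142  0.    -3.058]
```

jog_arm(
  steps=[
    [-1,0.048,-0.097,0,0,0.001,0.003],
    [-1,0.048,-0.097,0,0,0.001,0.003],
    [-1,0.047,-0.097,0,0,0.001,0.003],
    [-1,0.046,-0.097,0,0,0.001,0.003],
    [-1,0.046,-0.098,0,0,0,0.003],
    [-1,0.045,-0.098,0,0,0.001,0.003],
    [-1,0.045,-0.098,-0.001,0,0,0.003],
    [-1,0,0,0,0,0,0],
    [-1,0,0,0,0,0,0],
    [-1,0,0,0,0,0,0],
  ],
)

```text
clock: 18.95
eef_pos: [497.1, -295.8, 277.1]
tool_rot: [3.139, -0.008, -3.055]
force: [-0.4, 0.4, -1.1]
width: 20.2
gripper_force: 59.0
```

```bash
python3 - <<'E'
from h import *
st()
plan([(498,-297,199,3.2266)],-1)
E
```

```text
{'clock': 18.95, 'qpos': [0.615, 0.702, -0.2, 1.826, 0.218, 0.644, 1.942], 'eef_pos': [497.062, -295.802, 277.1], 'tool_rot': [3.139, -0.008, -3.055], 'force': [-0.44, 0.424, -1.077], 'width': 20.157}
[[-1,-.001,-.001,.078,.001,-.002,0],[-1,-.002,-.002,.078,0,-.002,.001]]
[ 498.2 -297.1  199.1] [ 3.141 -0.    -3.057]
```

jog_arm(
  steps=[
    [-1,-0.001,-0.001,0.078,0.001,-0.002,0],
    [-1,-0.002,-0.002,0.05,0,-0.002,0.001],
    [-1,0,0,0.028,0,0,0],
    [-1,0,0,0,0,0,0],
    [0,0,0,0,0,0,0],
    [0,0,0,0,0,0,0],
    [0,0,0,-0.1,0,0,0],
    [0,0,0,-0.1,0,0,0],
    [0,0,0,0,0,0,0],
  ],
)

```text
clock: 20.08
eef_pos: [499.1, -299.6, 303.6]
tool_rot: [-3.136, 0.007, -3.06]
force: [-0.1, -0.3, 0.2]
width: 42.5
gripper_force: 0.0
```

```bash
python3 - <<'E'
from h import *
st()
tops('w7',((574,-290),(532,-295),(495,-297)),57,4,18)
plan([(480,0,310,2.4),(478,320,310,1.571)],.2)
E
```

```text
{'clock': 20.075, 'qpos': [0.629, 0.664, -0.214, 1.807, 0.21, 0.684, 1.949], 'eef_pos': [499.135, -299.596, 303.648], 'tool_rot': [-3.136, 0.007, -3.06], 'force': [-0.143, -0.304, 0.223], 'width': 42.544}
625 [ 573.2 -290.8   56.7] ((574.379638671875, -290.63671875), (21.229917526245117, 21.349374771118164), 47.92178726196289)
688 [ 531.3 -296.1   56.9] ((532.0567016601562, -295.94378662109375), (20.51802635192871, 20.914474487304688), 46.83079147338867)
802 [ 495.9 -298.8   57.1] ((496.4430847167969, -298.65234375), (20.853221893310547, 20.87213897705078), 47.281307220458984)
[[.2,-.002,.1,-.003,0,0,.069],[.2,.012,.099,-.003,0,0,.069],[.2,.025,.097,-.003,0,.001,.068],[.2,.038,.092,-.003,0,0,.069],[.2,.05,.086,-.003,0,.001,.068],[.2,.062,.079,-.004,0,.001,.069],[.2,.073,.078,0,0,0,.069],[.2,.083,.068,0,0,0,.069],[.2,.091,.055,0,0,0,.069],[.2,.098,.043,0,0,0,.069]]
[[.2,.102,.029,0,0,0,.069],[.2,.106,.014,0,-.001,0,.069]]
[478.2 320.1 310.2] [ 3.141 -0.     1.572]
```

jog_arm(
  steps=[
    [0.2,-0.002,0.1,-0.003,0,0,0.069],
    [0.2,0.012,0.099,-0.003,0,0,0.069],
    [0.2,0.025,0.097,-0.003,0,0.001,0.068],
    [0.2,0.038,0.092,-0.003,0,0,0.069],
    [0.2,0.05,0.086,-0.003,0,0.001,0.068],
    [0.2,0.062,0.079,-0.004,0,0.001,0.069],
    [0.2,0.073,0.078,0,0,0,0.069],
    [0.2,0.083,0.068,0,0,0,0.069],
    [0.2,0.091,0.055,0,0,0,0.069],
    [0.2,0.098,0.043,0,0,0,0.069],
  ],
)

```text
clock: 21.38
eef_pos: [477.3, 215.5, 308.3]
tool_rot: [-3.135, -0.002, 1.843]
force: [0.4, 0.1, -0.2]
width: 51.1
gripper_force: 0.0
```

jog_arm(
  steps=[
    [0.2,0.102,0.029,0,0,0,0.069],
    [0.2,0.106,0.014,0,0,0,0.069],
    [0.2,0,0,0,0,0,0],
    [0.2,0,0,0,0,0,0],
    [0.2,0,0,0,0,0,0],
  ],
)

```text
clock: 22.0
eef_pos: [477.8, 318.5, 309.2]
tool_rot: [-3.136, -0.001, 1.569]
force: [-0.3, 0.2, -0.4]
width: 51.1
gripper_force: 0.0
```

```bash
python3 - <<'E'
from h import *
st()
tops('w8',((478,358.5),(567.4,266)),50,5,30)
im=load('w8');C=cloud(im)
m=(C[...,2]>43)&(C[...,2]<56)&(C[...,1]>200)&(C[...,1]<420); print(C[m].mean(0),m.sum())
E
```

```text
{'clock': 22.0, 'qpos': [-0.872, 0.674, 0.374, 1.829, -0.363, 0.711, -0.294], 'eef_pos': [477.807, 318.534, 309.215], 'tool_rot': [-3.136, -0.001, 1.569], 'force': [-0.297, 0.249, -0.398], 'width': 51.13}
2281 [478.9 358.8  49. ] ((478.86669921875, 358.1398010253906), (32.11763000488281, 32.19708251953125), 89.9666519165039)
1665 [567.2 268.9  48.7] ((568.0478515625, 267.3892822265625), (32.12632751464844, 33.58567810058594), 45.12569046020508)
[441.63879232 323.06354659  49.21329297] 6705
```

View pics/w8.png

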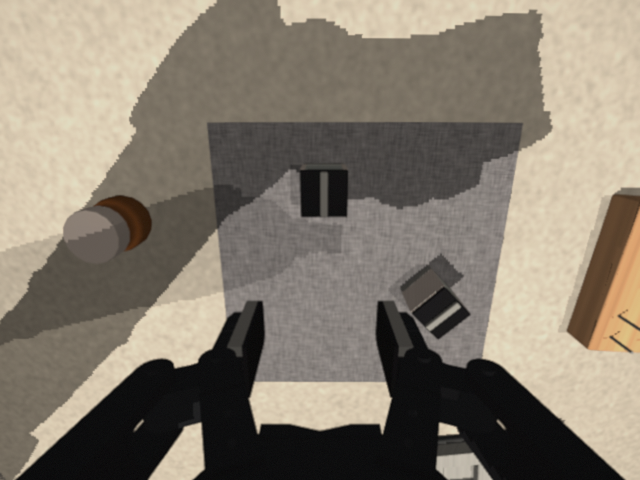

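jog_arm(
  steps=[
    [0.2,0.079,0.002,0.049,-0.002,0,0],
    [0.2,0,0,0.049,0,0,0],
    [0.2,0,0,0,0,0,0],
    [0.2,0,0,0,0,0,0],
    [0.2,0,0,0,0,0,0],
  ],
)

```text
clock: 22.68
eef_pos: [479.1, 359.5, 261.9]
tool_rot: [3.141, -0.003, 1.57]
force: [-0.1, -0.6, -0.3]
width: 51.8
gripper_force: 0.0
```

```bash
python3 - <<'E'
from h import *
st()
tops('w9',((478.9,358.5),),50,4,30)
plan([(478.9,358.4,190,1.571)],.2)
E
```

```text
{'clock': 22.675, 'qpos': [-0.901, 0.768, 0.344, 1.791, -0.401, 0.65, -0.324], 'eef_pos': [479.058, 359.452, 261.894], 'tool_rot': [3.141, -0.003, 1.57], 'force': [-0.113, -0.553, -0.323], 'width': 51.778}
2774 [479.  359.8  48.9] ((478.9727478027344, 358.91796875), (32.07102966308594, 31.979860305786133), 0.12625738978385925)
[[.2,-.002,0,.072,0,-.001,0],[.2,-.001,0,.072,0,-.001,0]]
[478.9 358.3 189.8] [3.141e+00 1.000e-03 1.571e+00]
```

jog_arm(
  steps=[
    [0.2,-0.001,0,0.072,0,-0.001,0],
    [0.2,0,0,0.072,0,0,0],
    [0.2,0,0,0,0,0,0],
    [-1,0,0,0,0,0,0],
    [-1,0,0,0,0,0,0],
    [-1,0,0,0,0,0,0],
    [-1,0,0,0,0,0,0],
  ],
)

```text
clock: 23.6
eef_pos: [478.9, 360.0, 190.3]
tool_rot: [3.141, -0.002, 1.572]
force: [-0.4, -1.0, 7.2]
width: 30.8
gripper_force: 60.2
```

jog_arm(
  steps=[
    [-1,0,0,-0.1,0,0,0],
    [-1,0,0,-0.1,0,0,0],
    [-1,0,0,0,0,0,0],
    [-1,0,0,0,0,0,0],
  ],
)

```text
clock: 24.1
eef_pos: [477.8, 359.6, 288.5]
tool_rot: [-3.139, -0.0, 1.572]
force: [-0.4, 0.0, -1.8]
width: 31.2
gripper_force: 60.0
```

```bash
python3 - <<'E'
from h import *
st()
plan([(560,200,295,2.6),(618,57,295,3.265)],-1)
E
```

```text
{'clock': 24.1, 'qpos': [-0.92, 0.731, 0.371, 1.778, -0.384, 0.706, -0.338], 'eef_pos': [477.758, 359.629, 288.489], 'tool_rot': [-3.139, -0.0, 1.572], 'force': [-0.373, 0.034, -1.796], 'width': 31.22}
[[-1,-.046,.023,-.002,0,0,-.073],[-1,-.049,.017,-.002,0,0,-.073],[-1,-.05,.009,-.002,0,0,-.074],[-1,-.051,.002,-.002,0,0,-.073],[-1,-.051,-.006,-.002,0,0,-.074],[-1,-.05,-.013,-.002,0,0,-.073],[-1,-.047,-.02,-.001,-.001,-.001,-.074],[-1,-.062,-.046,0,0,0,-.083],[-1,-.053,-.056,0,0,0,-.083],[-1,-.043,-.064,0,0,0,-.083]]
[[-1,-.032,-.07,-.001,0,0,-.083]]
[617.9  57.1 295.2] [ 3.141e+00  1.000e-03 -3.019e+00]
```

jog_arm(
  steps=[
    [-1,-0.046,0.023,-0.002,0,0,-0.073],
    [-1,-0.049,0.017,-0.002,0,0,-0.073],
    [-1,-0.05,0.009,-0.002,0,0,-0.074],
    [-1,-0.051,0.002,-0.002,0,0,-0.073],
    [-1,-0.051,-0.006,-0.002,0,0,-0.074],
    [-1,-0.05,-0.013,-0.002,0,0,-0.073],
    [-1,-0.047,-0.02,-0.001,-0.001,-0.001,-0.074],
    [-1,-0.062,-0.046,0,0,0,-0.083],
    [-1,-0.053,-0.056,0,0,0,-0.083],
    [-1,-0.043,-0.064,0,0,0,-0.083],
  ],
)

```text
clock: 25.35
eef_pos: [603.5, 91.5, 293.0]
tool_rot: [3.141, -0.002, 3.104]
force: [0.1, -0.5, -1.7]
width: 31.1
gripper_force: 59.9
```

jog_arm(
  steps=[
    [-1,-0.032,-0.07,-0.001,0,0,-0.083],
    [-1,-0.05,-0.012,0,0,0,0],
    [-1,-0.05,0,0,0,0,0],
    [-1,0,0,0,0,0,0],
    [-1,0,0,0,0,0,0],
    [-1,0,0,0,0,0,0],
  ],
)

```text
clock: 26.1
eef_pos: [667.8, 57.3, 295.0]
tool_rot: [3.141, -0.001, -3.019]
force: [-0.4, 0.3, -1.6]
width: 31.4
gripper_force: 59.9
```

```bash
python3 - <<'E'
from h import *
s=st()
im=snap('wrist','w10');C=cloud(im)
a=.1236;Rb=np.array([[np.cos(a),np.sin(a)],[-np.sin(a),np.cos(a)]])
Q=(C[...,:2]-np.array([628.3,-2.4]))@Rb.T
for y in(-60,0,60):
    m=(C[...,2]<13)&(C[...,2]>4)&(abs(Q[...,0])<22)&(abs(Q[...,1]-y)<22)&(im['depth']>0)
    print(y,m.sum(),np.percentile(Q[m],[1,99],axis=0).round(1).tolist() if m.sum() else '',C[m][:,2].mean())
E
```

```text
{'clock': 26.1, 'qpos': [-0.037, 0.782, -0.158, 1.548, 0.151, 0.824, 1.44], 'eef_pos': [667.771, 57.268, 294.981], 'tool_rot': [3.141, -0.001, -3.019], 'force': [-0.384, 0.25, -1.558], 'width': 31.404}
-60 2187 [[-15.7, -78.0], [18.7, -46.9]] 8.541625579355571
0 2238 [[-15.5, -17.5], [18.6, 15.5]] 8.490938648834534
60 2334 [[-15.4, 42.6], [18.6, 77.5]] 8.43197797419826
```

View pics/w10.png

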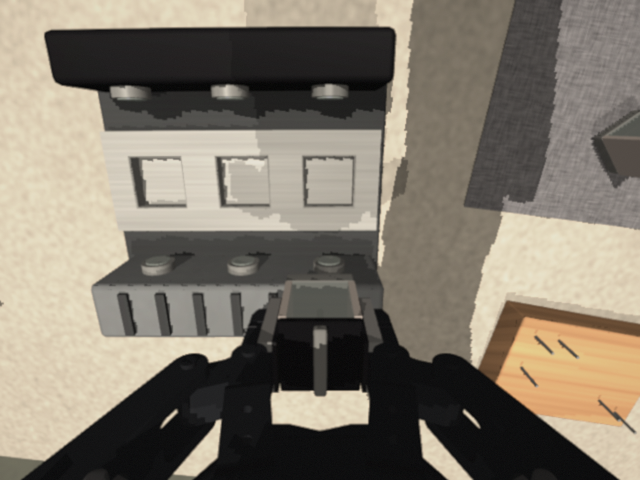

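```bash
cat >> h.py <<'E'
def inhand(im,s,lo,hi):
    C=cloud(im);R=Ro.from_euler('xyz',s['tool_rot']);P=R.inv().apply(C.reshape(-1,3)-s['eef_pos'])
    m=(P[:,2]>lo)&(P[:,2]<hi)&(abs(P[:,0])<30)&(abs(P[:,1])<30)&(im['depth'].ravel()>0)
    P=P[m];print(len(P),np.percentile(P,[1,10,50,90,99],axis=0).round(1).tolist(),cv2.minAreaRect(P[:,:2].astype(np.float32)))
E
python3 - <<'E'
from h import *
im=load('w10');s=read_state()
for a in((132,140),(140,145),(145,150),(150,190)): inhand(im,s,*a)
E
```

```text
2216 [[-14.8, -24.1, 132.2], [-9.6, -17.9, 134.4], [4.5, -0.2, 137.6], [11.7, 17.3, 139.2], [14.0, 24.3, 139.9]] ((-0.5873479843139648, 1.320199966430664), (56.78154754638672, 30.929615020751953), 84.57207489013672)
5637 [[-16.1, -26.4, 140.4], [-12.3, -14.5, 141.7], [3.0, -0.6, 142.5], [13.8, 13.8, 143.4], [15.4, 25.6, 144.7]] ((-0.474639892578125, -0.3749866485595703), (33.04867935180664, 58.57838439941406), 0.23451519012451172)
922 [[6.6, -29.0, 145.0], [7.1, -24.6, 145.4], [14.3, -0.0, 147.6], [15.1, 24.0, 149.6], [15.6, 28.2, 150.0]] ((11.162918090820312, -0.2812690734863281), (58.49905776977539, 9.458961486816406), 89.99560546875)
3910 [[6.7, -28.7, 150.2], [7.4, -20.6, 152.3], [14.4, -0.6, 162.0], [15.0, 19.7, 179.2], [15.5, 28.0, 185.2]] ((10.99636459350586, -0.44619178771972656), (10.179611206054688, 58.71710968017578), 0.31059786677360535)
```

```bash
python3 - <<'E'
from h import *
plan([(621.6,57.3,295,3.265),(621.6,57.3,225,3.265)],-1)
E
```

```text
[[-1,.092,.011,.001,0,0,0],[-1,0,0,.07,0,0,0],[-1,0,0,.07,0,0,0]]
[621.7  57.1 224.8] [ 3.141  0.    -3.019]
```

jog_arm(
  steps=[
    [-1,0.092,0.011,0.001,0,0,0],
    [-1,0,0,0,0,0,0],
    [-1,0,0,0.07,0,0,0],
    [-1,0,0,0.07,0,0,0],
    [-1,0,0,0,0,0,0],
    [-1,0,0,0,0,0,0],
    [-1,0,0,0,0,0,0],
  ],
)

```text
clock: 27.02
eef_pos: [623.4, 57.2, 226.8]
tool_rot: [3.141, 0.005, -3.019]
force: [-0.0, -0.3, -1.6]
width: 30.7
gripper_force: 59.9
```

```bash
python3 - <<'E'
from h import *
s=st()
im=snap('wrist','w11');inhand(im,s,140,144.5);print(read_state()['eef_pos'])
plan([(621.6,57.3,215,3.265)],-1)
E
```

```text
{'clock': 27.025, 'qpos': [-0.053, 0.821, -0.138, 1.719, 0.176, 0.609, 1.402], 'eef_pos': [623.414, 57.184, 226.757], 'tool_rot': [3.141, 0.005, -3.019], 'force': [-0.042, -0.279, -1.592], 'width': 30.749}
5542 [[-16.3, -26.4, 140.3], [-12.6, -14.5, 141.4], [2.6, -1.0, 142.2], [13.4, 13.5, 143.0], [15.1, 25.3, 144.2]] ((-0.7395725250244141, -0.510223388671875), (33.32434844970703, 58.55159378051758), 1.175925612449646)
[623.26591027  57.1534084  226.61008972]
[[-1,.003,.001,.023,0,.002,-.001]]
[621.8  57.5 215.1] [ 3.141  0.    -3.017]
```

jog_arm(
  steps=[
    [-1,0.003,0.001,0.023,0,0.002,0],
    [-1,0,0,0,0,0,0],
    [-1,0,0,0.01,0,0,0],
    [-1,0,0,0.01,0,0,0],
    [-1,0,0,0,0,0,0],
  ],
)

```text
clock: 27.7
eef_pos: [620.7, 57.3, 202.9]
tool_rot: [3.141, -0.003, -3.019]
force: [-0.3, -0.3, -1.9]
width: 31.3
gripper_force: 59.9
```

```bash
python3 - <<'E'
from h import *
s=st();print(s['torque'])
E
```

```text
{'clock': 27.7, 'qpos': [-0.058, 0.856, -0.131, 1.728, 0.181, 0.573, 1.396], 'eef_pos': [620.743, 57.342, 202.896], 'tool_rot': [3.141, -0.003, -3.019], 'force': [-0.282, -0.252, -1.919], 'width': 31.336}
[-0.00755914  0.00147277 -0.03431137]
```

jog_arm(
  steps=[
    [-1,-0.001,0,0.005,0,0,0],
    [-1,0,0,0.005,0,0,0],
    [-1,0,0,0,0,0,0],
  ],
)

```text
clock: 28.08
eef_pos: [621.5, 57.4, 198.5]
tool_rot: [3.141, -0.002, -3.019]
force: [0.3, 0.0, -1.3]
width: 30.9
gripper_force: 60.1
```

jog_arm(
  steps=[
    [-0.4,0,0,0,0,0,0],
    [0,0,0,0,0,0,0],
    [0,0,0,0,0,0,0],
    [0,0,0,-0.1,0,0,0],
    [0,0,0,-0.1,0,0,0],
    [0,0,0,0,0,0,0],
    [0,0,0,0,0,0,0],
  ],
)

```text
clock: 28.95
eef_pos: [621.4, 57.3, 298.4]
tool_rot: [3.141, -0.003, -3.019]
force: [0.3, 0.4, -0.1]
width: 42.8
gripper_force: 0.0
```

```bash
python3 - <<'E'
from h import *
s=st()
tops('w12',((621.7,57.3),),58,5,26)
tops('w12b',((621.7,57.3),),56,1.6,26)
plan([(600,160,310,3.6),(567,235,310,3.927)],.2)
E
```

```text
{'clock': 28.95, 'qpos': [-0.039, 0.72, -0.16, 1.685, 0.154, 0.751, 1.419], 'eef_pos': [621.41, 57.31, 298.435], 'tool_rot': [3.141, -0.003, -3.019], 'force': [0.337, 0.388, -0.078], 'width': 42.802}
2241 [621.2  56.9  56.8] ((622.1392822265625, 57.090904235839844), (31.764293670654297, 32.03534698486328), 7.412408828735352)
1850 [621.6  57.   56.2] ((622.3710327148438, 57.099517822265625), (32.28553009033203, 31.944442749023438), 7.304409503936768)
[[.2,.008,.105,-.013,0,-.001,-.084],[.2,-.009,.104,-.012,.001,-.001,-.084],[.2,-.003,.082,0,0,0,-.082],[.2,-.017,.08,-.001,0,0,-.082]]
[567.  234.9 310.2] [-3.141e+00 -1.000e-03 -2.355e+00]
```

```bash
python3 - <<'E'
from h import *
plan([(600,160,310,3.6),(567.5,267,280,3.927)],.2)
E
```

```text
[[.2,.008,.105,-.013,0,-.001,-.084],[.2,-.009,.104,-.012,.001,-.001,-.084],[.2,-.012,.074,.02,0,0,-.055],[.2,-.02,.072,.02,0,0,-.054],[.2,-.028,.069,.019,0,0,-.055]]
[567.6 267.2 280.2] [-3.141e+00 -1.000e-03 -2.355e+00]
```

jog_arm(
  steps=[
    [0.2,0.008,0.105,-0.013,0,-0.001,-0.084],
    [0.2,-0.009,0.104,-0.012,0.001,-0.001,-0.084],
    [0.2,-0.012,0.074,0.02,0,0,-0.055],
    [0.2,-0.02,0.072,0.02,0,0,-0.054],
    [0.2,-0.028,0.069,0.019,0,0,-0.055],
    [0.2,0,0,0,0,0,0],
    [0.2,0,0,0,0,0,0],
    [0.2,0,0,0,0,0,0],
  ],
)

```text
clock: 30.05
eef_pos: [568.9, 265.7, 281.1]
tool_rot: [-3.139, 0.0, -2.358]
force: [0.7, -0.5, 0.2]
width: 51.2
gripper_force: 0.0
```

```bash
python3 - <<'E'
from h import *
s=st()
tops('w13',((567.5,266.5),),48,1.6,32)
plan([(567.5,266.5,190,3.927)],.2)
E
```

```text
{'clock': 30.05, 'qpos': [-0.298, 0.76, -0.307, 1.684, 0.316, 0.746, 1.596], 'eef_pos': [568.917, 265.741, 281.118], 'tool_rot': [-3.139, 0.0, -2.358], 'force': [0.68, -0.504, 0.19], 'width': 51.18}
1988 [567.5 266.2  48.3] ((568.088134765625, 266.8971252441406), (32.08512878417969, 31.90913200378418), 45.17778396606445)
[[.2,.001,.002,.091,-.001,0,0],[.2,0,.001,.092,0,0,-.001]]
[567.6 266.5 189.8] [-3.141  0.    -2.356]
```

View pics/w13.png

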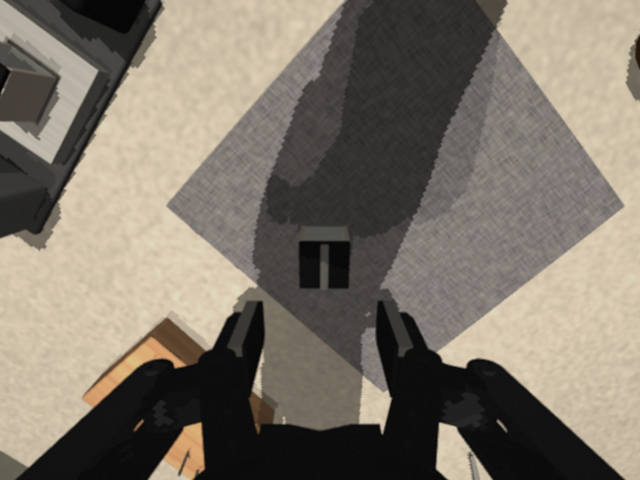

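jog_arm(
  steps=[
    [0.2,0.001,0.002,0.091,-0.001,0,0],
    [0.2,0,0.001,0.092,0,0,0],
    [0.2,0,0,0,0,0,0],
    [-1,0,0,0,0,0,0],
    [-1,0,0,0,0,0,0],
    [-1,0,0,0,0,0,0],
    [-1,0,0,0,0,0,0],
    [-1,0,0,-0.1,0,0,0],
    [-1,0,0,-0.1,0,0,0],
    [-1,0,0,0,0,0,0],
  ],
)

```text
clock: 31.35
eef_pos: [568.3, 269.0, 294.6]
tool_rot: [-3.139, 0.01, -2.356]
force: [0.0, 0.7, -1.9]
width: 31.1
gripper_force: 60.0
```

```bash
python3 - <<'E'
from h import *
s=st()
# pocket0
o=np.array([628.3,-2.4]);ex=np.array([.9924,.1233]);ey=np.array([-.1233,.9924])
print(o+1.1*ex-60.2*ey, o+1.1*ex+60.05*ey)
t=o+1.1*ex-60.2*ey+45*ex
plan([(640,130,295,3.6),(*t,295,3.265)],-1)
E
```

```text
{'clock': 31.35, 'qpos': [-0.295, 0.742, -0.319, 1.677, 0.312, 0.762, 1.597], 'eef_pos': [568.321, 269.037, 294.622], 'tool_rot': [-3.139, 0.01, -2.356], 'force': [0.013, 0.699, -1.938], 'width': 31.099}
[636.8143  -62.00685] [621.987475  57.32925 ]
[[-1,.032,-.099,0,0,.002,.055],[-1,.021,-.102,0,0,.002,.054],[-1,.009,-.104,-.001,0,.001,.055],[-1,.023,-.093,0,0,0,.042],[-1,.015,-.094,0,0,0,.042],[-1,.006,-.095,0,0,0,.042],[-1,-.001,-.096,.001,0,0,.041]]
[681.4 -56.4 294.8] [-3.141e+00  1.000e-03 -3.018e+00]
```

jog_arm(
  steps=[
    [-1,0.032,-0.099,0,0,0.002,0.055],
    [-1,0.021,-0.102,0,0,0.002,0.054],
    [-1,0.009,-0.104,-0.001,0,0.001,0.055],
    [-1,0.023,-0.093,0,0,0,0.042],
    [-1,0.015,-0.094,0,0,0,0.042],
    [-1,0.006,-0.095,0,0,0,0.042],
    [-1,-0.001,-0.096,0.001,0,0,0.041],
    [-1,0,0,0,0,0,0],
    [-1,0,0,0,0,0,0],
    [-1,0,0,0,0,0,0],
  ],
)

```text
clock: 32.6
eef_pos: [679.7, -55.5, 290.2]
tool_rot: [-3.139, -0.009, -3.015]
force: [-0.5, -0.2, -1.4]
width: 30.8
gripper_force: 60.0
```

```bash
python3 - <<'E'
from h import *
s=st()
im=snap('wrist','w14');C=cloud(im)
a=.1236;Rb=np.array([[np.cos(a),np.sin(a)],[-np.sin(a),np.cos(a)]])
Q=(C[...,:2]-np.array([628.3,-2.4]))@Rb.T
for y in(-60,0):
    m=(C[...,2]<13)&(C[...,2]>4)&(abs(Q[...,0])<22)&(abs(Q[...,1]-y)<22)&(im['depth']>0)
    print(y,m.sum(),np.percentile(Q[m],[1,99],axis=0).round(1).tolist())
inhand(im,s,140,144.5);print(read_state()['eef_pos'])
tops('w14b',((621.7,57.3),),56,1.6,26)
t=np.array([636.4,-62.0])
plan([(*t,295,3.265),(*t,225,3.265)],-1)
E
```

```text
{'clock': 32.6, 'qpos': [0.137, 0.806, -0.175, 1.51, 0.173, 0.85, 1.596], 'eef_pos': [679.733, -55.456, 290.182], 'tool_rot': [-3.139, -0.009, -3.015], 'force': [-0.467, -0.184, -1.377], 'width': 30.802}
-60 2379 [[-15.2, -77.5], [18.7, -42.5]]
0 2321 [[-15.5, -15.1], [18.6, 17.9]]
5467 [[-14.2, -26.1, 140.1], [-10.4, -14.4, 141.8], [4.0, -0.6, 143.6], [14.9, 13.6, 144.2], [17.2, 25.2, 144.5]] ((1.4251842498779297, -0.41797447204589844), (58.80430603027344, 33.00724792480469), 89.98674011230469)
[679.83706935 -55.51957288 290.38355962]
2264 [621.7  55.7  56.2] ((622.3057861328125, 56.83856201171875), (31.992216110229492, 33.172882080078125), 7.510215759277344)
[[-1,.088,-.001,-.008,-.002,-.004,.002],[-1,0,0,.07,0,0,0],[-1,0,-.001,.07,0,0,0]]
[636.4 -62.2 224.8] [ 3.141 -0.    -3.019]
```

jog_arm(
  steps=[
    [-1,0.084,-0.001,-0.008,-0.002,-0.004,0.002],
    [-1,0,0,0,0,0,0],
    [-1,0,0,0.07,0,0,0],
    [-1,0,0,0.07,0,0,0],
    [-1,0,0,0,0,0,0],
    [-1,0,0,0,0,0,0],
    [-1,0,0,0,0,0,0],
  ],
)

```text
clock: 33.58
eef_pos: [639.4, -63.0, 226.8]
tool_rot: [-3.141, 0.003, -3.021]
force: [-0.4, 0.2, -1.0]
width: 31.1
gripper_force: 60.0
```

```bash
python3 - <<'E'
from h import *
s=st()
im=snap('wrist','w15');inhand(im,s,141,145.5);print(read_state()['eef_pos'])
plan([(638.4,-61.7,215,3.265)],-1)
E
```

```text
{'clock': 33.575, 'qpos': [0.148, 0.84, -0.158, 1.668, 0.196, 0.646, 1.577], 'eef_pos': [639.41, -62.959, 226.751], 'tool_rot': [-3.141, 0.003, -3.021], 'force': [-0.383, 0.209, -0.989], 'width': 31.051}
5569 [[-14.4, -26.4, 141.3], [-10.5, -14.5, 142.8], [4.6, -0.6, 143.7], [15.5, 13.6, 144.5], [17.3, 25.5, 145.2]] ((1.070413589477539, -0.4444007873535156), (33.471092224121094, 58.387760162353516), 0.3482596278190613)
[639.2377668  -63.07322336 226.60651853]
[[-1,.001,.003,.023,0,.002,-.002]]
[638.6 -61.6 215.1] [-3.141e+00 -1.000e-03 -3.017e+00]
```

jog_arm(
  steps=[
    [-1,0.001,0.003,0.023,0,0.002,-0.001],
    [-1,0,0,0,0,0,0],
    [-1,0,0,0.01,0,0,0],
    [-1,0,0,0.01,0,0,0],
    [-1,0,0,0,0,0,0],
  ],
)

```text
clock: 34.25
eef_pos: [637.5, -61.7, 202.9]
tool_rot: [3.142, -0.005, -3.019]
force: [-0.5, 0.2, -1.9]
width: 31.2
gripper_force: 60.0
```

jog_arm(
  steps=[
    [-1,-0.001,0,0.004,0,-0.001,0],
    [-1,0,0,0.004,0,0,0],
    [-1,0,0,0,0,0,0],
    [-0.4,0,0,0,0,0,0],
    [0,0,0,0,0,0,0],
    [0,0,0,0,0,0,0],
    [0,0,0,-0.1,0,0,0],
    [0,0,0,-0.1,0,0,0],
    [0,0,0,0,0,0,0],
    [0,0,0,0,0,0,0],
  ],
)

```text
clock: 35.5
eef_pos: [638.1, -61.6, 299.2]
tool_rot: [-3.141, -0.002, -3.019]
force: [-0.7, 0.1, -0.6]
width: 43.0
gripper_force: 0.0
```

```bash
python3 - <<'E'
from h import *
s=st()
tops('w16',((621.7,57.3),(636.9,-61.8)),56,1.6,26)
im=snap('top','top1');C=cloud(im)
for x,y in ((574,-290.8),(531.5,-296),(496,-298.8)):
    q=C[(abs(C[...,2]-57)<3)&(abs(C[...,1]-y)<18)&(abs(C[...,0]-x)<18)&(im['depth']>0)]
    print(len(q),q.mean(0) if len(q) else '')
plan([(560,-75,320,3.278),(443,-88,320,3.278)],.2)
E
```

```text
{'clock': 35.5, 'qpos': [0.16, 0.741, -0.181, 1.634, 0.173, 0.785, 1.595], 'eef_pos': [638.054, -61.644, 299.19], 'tool_rot': [-3.141, -0.002, -3.019], 'force': [-0.679, 0.114, -0.613], 'width': 43.003}
1753 [621.3  56.3  56.1] ((621.965087890625, 57.16902160644531), (31.699146270751953, 32.83812713623047), 6.946966171264648)
1835 [636.1 -62.6  56.2] ((637.023193359375, -62.44578170776367), (32.13326644897461, 32.02687454223633), 6.740109443664551)
0 
9 [ 531.65993456 -302.07673981   57.24728322]
0 
[[.2,.079,-.004,-.022,0,-.001,-.004],[.2,.079,-.003,-.021,0,-.001,-.003],[.2,.078,.002,0,0,0,0],[.2,.079,.002,0,0,0,0],[.2,.078,.002,0,0,0,0]]
[443.1 -88.  319.9] [ 3.141e+00 -1.000e-03 -3.005e+00]
```

View pics/top1.png

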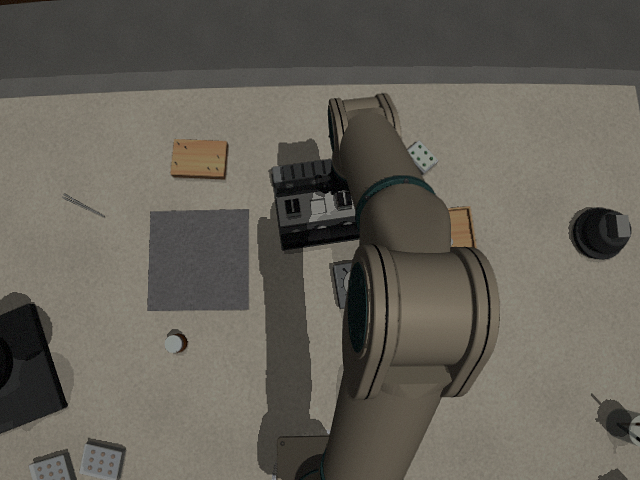

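```bash
python3 - <<'E'
from h import *
im=snap('side','side1');C=cloud(im)
m=(C[...,2]>30)&(C[...,2]<70)&(abs(C[...,0]-541)<110)&(abs(C[...,1]+295)<110)&(im['depth']>0)
n,l,_,_=cv2.connectedComponentsWithStats(m.astype(np.uint8))
for i in range(1,n):
    q=C[l==i]
    if len(q)>20:print(len(q),q.mean(0),q[:,2].max())
cv2.imwrite('pics/s1.png',cv2.resize(im['pixels'][180:480,280:580,::-1],(600,600)))
E
```

```text
833 [ 530.22159938 -297.92035317   48.748556  ] 60.331653843190225
```

View pics/s1.png

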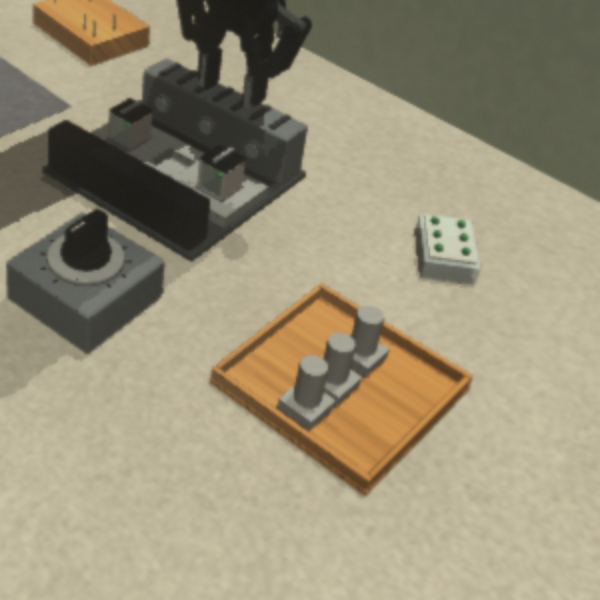

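jog_arm(
  steps=[
    [0.2,0.079,-0.004,-0.022,0,-0.001,-0.004],
    [0.2,0.079,-0.003,-0.021,0,-0.001,-0.003],
    [0.2,0.078,0.002,0,0,0,0],
    [0.2,0.079,0.002,0,0,0,0],
    [0.2,0.078,0.002,0,0,0,0],
    [0.2,0,0,0,0,0,0],
    [0.2,0,0,0,0,0,0],
    [0.2,0,0,0,0,0,0],
  ],
)

```text
clock: 36.65
eef_pos: [444.8, -87.8, 320.6]
tool_rot: [-3.142, 0.003, -3.005]
force: [-1.5, 0.3, -0.3]
width: 51.3
gripper_force: 0.0
```

```bash
python3 - <<'E'
from h import *
s=st()
im=snap('wrist','w17');C=cloud(im)
m=(C[...,2]>84)&(C[...,2]<94)&(abs(C[...,0]-443)<30)&(abs(C[...,1]+88)<30)&(im['depth']>0)
print(m.sum(),cv2.minAreaRect(C[m][:,:2].astype(np.float32)))
plan([(443,-88,238,3.278)],.2)
E
```

```text
{'clock': 36.65, 'qpos': [0.275, 0.495, -0.198, 2.131, 0.185, 0.528, 1.647], 'eef_pos': [444.768, -87.781, 320.591], 'tool_rot': [-3.142, 0.003, -3.005], 'force': [-1.486, 0.282, -0.287], 'width': 51.319}
1359 ((443.193359375, -88.67962646484375), (41.20851135253906, 13.580465316772461), 8.390298843383789)
[[.2,.002,0,.083,0,.001,0],[.2,.002,0,.082,0,0,0]]
[442.8 -88.  238.1] [ 3.142e+00  1.000e-03 -3.005e+00]
```

jog_arm(
  steps=[
    [0.2,0.002,-0.001,0.083,0,0.001,-0.005],
    [0.2,0.001,0,0.082,0,0,0],
    [0.2,0,0,0,0,0,0],
    [-1,0,0,0,0,0,0],
    [-1,0,0,0,0,0,0],
    [-1,0,0,0,0,0,0],
    [-1,0,0,0,0,0,0],
    [-1,0,0,0,0,0,0],
  ],
)

```text
clock: 37.7
eef_pos: [443.0, -88.2, 239.9]
tool_rot: [-3.141, 0.003, -2.996]
force: [-0.5, 3.3, 7.0]
width: 12.8
gripper_force: 59.3
```

jog_arm(
  steps=[
    [-1,0,0,0,0,0,0.083],
    [-1,0,0,0,0,0,0.083],
    [-1,0,0,0,0,0,0.083],
    [-1,0,0,0,0,0,0.083],
    [-1,0,0,0,0,0,0.083],
    [-1,0,0,0,0,0,0.083],
    [-1,0,0,0,0,0,0.083],
    [-1,0,0,0,0,0,0],
  ],
)

```text
clock: 38.7
eef_pos: [442.9, -88.4, 239.9]
tool_rot: [3.139, 0.001, 2.125]
force: [-2.1, 1.7, 7.8]
width: 12.7
gripper_force: 59.4
```

jog_arm(
  steps=[
    [-1,0,0,0,0,0,0.083],
    [-1,0,0,0,0,0,0.083],
    [-1,0,0,0,0,0,0.083],
    [-1,0,0,0,0,0,0.083],
    [-1,0,0,0,0,0,0.083],
    [-1,0,0,0,0,0,0.083],
    [-1,0,0,0,0,0,0.083],
    [-1,0,0,0,0,0,0.083],
    [-1,0,0,0,0,0,0],
    [-1,0,0,0,0,0,0],
  ],
)

```text
clock: 39.95
eef_pos: [442.7, -88.5, 239.9]
tool_rot: [3.141, -0.003, 0.798]
force: [-1.1, 0.5, 9.7]
width: 12.8
gripper_force: 59.8
```

Yaw 0.798 against target ≈0.79. Release, lift and check.

jog_arm(
  steps=[
    [0.2,0,0,0,0,0,0],
    [0.2,0,0,0,0,0,0],
    [0.2,0,0,0,0,0,0],
    [0.2,0,0,-0.1,0,0,0],
    [0.2,0,0,-0.1,0,0,0],
    [0.2,0,0,0,0,0,0],
    [0.2,0,0,0,0,0,0],
  ],
)

```text
clock: 40.83
eef_pos: [442.1, -88.2, 338.0]
tool_rot: [-3.141, -0.0, 0.798]
force: [0.1, -0.1, -0.3]
width: 51.1
gripper_force: 0.0
```

```bash
python3 - <<'E'
from h import *
s=st()
im=snap('wrist','w18');C=cloud(im)
m=(C[...,2]>84)&(C[...,2]<94)&(abs(C[...,0]-443)<30)&(abs(C[...,1]+88)<30)&(im['depth']>0)
print(m.sum(),cv2.minAreaRect(C[m][:,:2].astype(np.float32)))
for x,y in((622,57.3),(636.9,-62)):
    m=(abs(C[...,2]-56)<1.6)&(abs(C[...,0]-x)<26)&(abs(C[...,1]-y)<26)&(im['depth']>0);q=C[m];print(len(q),q.mean(0) if len(q) else '')
o=np.array([443.2,-88.4]);d=np.array([np.cos(np.radians(45)),np.sin(np.radians(45))])
a=snap('side','s2')
cv2.imwrite('pics/f.png',np.hstack([cv2.resize(im['pixels'][120:320,220:420,::-1],(400,400)),cv2.resize(a['pixels'][180:480,280:580,::-1],(400,400))]))
E
```

```text
{'clock': 40.825, 'qpos': [-0.329, 0.544, 0.676, 2.135, -0.569, 0.646, -0.027], 'eef_pos': [442.145, -88.196, 338.025], 'tool_rot': [-3.141, -0.0, 0.798], 'force': [0.114, -0.13, -0.27], 'width': 51.113}
1187 ((443.7041015625, -88.26133728027344), (41.51557922363281, 13.645029067993164), 45.398155212402344)
0 
1590 [632.74702887 -65.81705629  56.09739697]
```

View pics/f.png

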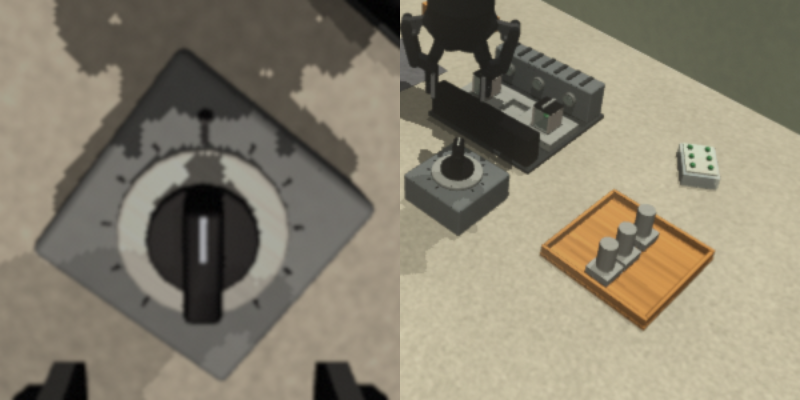

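```bash
python3 - <<'E'
from h import *
for n in('side1','s2'):
    im=load(n);C=cloud(im)
    for x,y in((622,57.3),(636.9,-62)):
        m=(abs(C[...,2]-56)<3)&(abs(C[...,0]-x)<24)&(abs(C[...,1]-y)<24)&(im['depth']>0);q=C[m];print(n,len(q),q.mean(0) if len(q) else '')
im=load('w18');v=np.where((lambda C:(abs(C[...,2]-56)<1.6)&(abs(C[...,0]-637)<26)&(abs(C[...,1]+62)<26))(cloud(im)));print(v[0].min(),v[0].max(),v[1].min(),v[1].max())
E
```

```text
side1 136 [621.38099739  54.79858553  56.22222162]
side1 166 [635.70685099 -64.25717394  56.23228155]
s2 42 [617.76414213  56.83590913  56.08420585]
s2 156 [635.72980549 -63.98359623  56.39480286]
0 47 476 547
```

The cells have not moved since seating; the wrist view only cut one off at the image edge (row 0). The pocket2 cell is partly hidden by the gripper in the side view. Handing in.

```bash
python3 -c "
from h import *
print(finish_job())"
```

```text
the job is handed in; nothing more can be done
None
```

The job is handed in: the dial went down to zero first, all three plugs stand upright in the tray, both cells that were present are fully seated with their windows along the light path, and the dial is back at about 2.50 on the working mark; the hand-in returned no verdict.

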